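Shut the gel pots away and cure two sample nails

ROBOT

A 7-joint arm with a two-finger parallel gripper is mounted at the origin on the work surface. World frame = base frame: x ahead of the robot, y to its left, z up, the work surface at z = 0. Lengths are in mm, angles in rad, forces in N, time in s.
With the tool pointing down it reaches from about 425 to 825 mm from the base axis. Payload 3.6 kg.
Tool frame: the origin (TCP) lies between the finger pads; the fingertips stand 8 mm ahead of it and the grasp point (between the pads) lies 11 mm behind it (env.nose_length is the distance from the TCP to the fingertips, in mm); z points along the fingers, y is the direction in which the jaws open and shut (so a half turn about z gives the same grasp; the last joint's range is limited). The gripper opens to 85 mm and grips with 20 to 120 N. Pads are 22 mm wide; open, the fingers measure 114 mm over their backs; the gripper's body (76 mm by 85 mm) begins 54 mm behind the grasp point. The pads swing forward as they close: fully open they stand 13 mm farther back than shut.
Start: joints at [1.292, 0.615, -0.013, 1.423, 0.008, 1.103, -0.04], TCP at [162.588, -629.308, 239.297] pointing down, gripper open.
Joint ranges: [-3.12, 3.12], [-0.3, 2.06], [-1.34, 1.32], [0.26, 2.42], [-1.36, 4.5], [0.01, 1.98], [-2.84, 2.84]. Speed limits (rad/s): [2.79, 2.79, 3.14, 3.14, 3.14, 3.14, 3.14].

INTERFACE

Orientations are given as a unit quaternion [x, y, z, w].
In Python, from workcell import sense, snapshot, camera_info, workorder, env gives the robot as it stands.
- The arm moves only by the tool carry_out, never from a script. Its argument "targets" is one flat list of numbers, 4 for each row, row after row: the shift along the tool's x, y, z in mm, then the turn about the tool's z in rad. A call has 1 to 20 rows; each row shifts and turns the pose as measured when the row begins, along the tool's axes as they then stand; what a row does not reach is not made up. A row lasts 1/10 s, in which the tool goes at most 50 mm and 8.59 degrees, less where a joint would pass 70% of its speed; a pose out of reach is approached as far as the arm can. A call with a gripper value outside its range is refused whole. "gripper" is the finger opening in mm, from 0 to 85.4, set as the call begins (left out, the last holds). The fingers move at their own pace and stop on an object; "grip_force" is the grip in N (left out, the last holds). Time passes only in rows, so rows that do not move let the fingers close. It gives the time, the measured TCP pose, the force and the opening at its end, in the units of the state.
- sense(): the state, without advancing time (a new reading comes with each control period).
- snapshot(name): name is "scene" or "top"; returns (picture, depth): 400x640x3 uint8, blue, green, red; 400x640 float32, mm along the optical axis (not along the pixel's ray), 0 where there is no reading.
- camera_info(name): a dict with "K" (3x3 intrinsics, pixels), "dist" ([k1, k2, p1, p2, k3] as OpenCV has them; the pictures are not rectified), "pose" (4x4, takes a point from camera to world coordinates). Camera axes: x right, y down, z forward; pixel columns grow to the right and rows downward; lengths in mm; the calibration is good to about 2 mm. A picture is of the moment at which its call begins. camera_info takes no time and is no camera call.
- workorder.close_job(): hands the job in, once; it reports no verdict.
The state is a dict: "clock": time; "qpos": joint angles; "joint_vel": joint speeds; "joint_efforts": joint torques, N m; "tcp_pos": TCP position; "ee_rot": TCP orientation; "force": force on the tool from outside, world axes, zero at the start; "torque": the same for the moment, N m; "width": finger opening in mm.
Only numpy, scipy, OpenCV 4.12 (cv2) and the standard library are available. Lean on these libraries where they do the work, as an engineer would, in place of code of your own. Each camera call takes 0.05 s, during which the arm holds its last target. There are 200 camera calls.

TASK

Light hardens open gel, so first press the lid of every gel pot on the table fully home, with no orange neck showing, and stand each pot upright in its own cell of the white caddy. Only then hold the hand-held lamp level and steady with its light window right over the pink sample nail, about 3 cm above it, for 5 seconds, then do the same over the blue one, and lay it back in its cradle the way it was. Do not knock over the polish and remover bottles, and leave all pots shut in the caddy at the end.

Things in the scene. Friction and masses are not known exactly. Their poses are not given: they have to be found in the camera images.
- pot_a: loose round gel pot, pink jar 44 mm across and 36 mm high, about 100 g with its lid; origin at the centre of its underside, z up. Three or all four of the pots are present. Its black push-on lid stays attached and slides straight down on the neck; when the lid is home the closed pot may be carried by the lid
- lid_a (a joint): how far the lid of the pink pot is pushed down, m: 0 = fully raised, 0.008 = fully home (its lower edge meets the jar and the orange neck band is hidden). It is stiff (needs up to about 10 N straight down) and stays where it is left
- lid_a_top (a point): centre of the top of the pink pot's lid (black disc 50 mm across, 14 mm high, with a pink dot); 58 mm above the pot's underside with the lid fully raised, 50 mm when home
- pot_b: loose round gel pot, beige jar 44 mm across and 36 mm high, about 100 g with its lid; origin at the centre of its underside, z up. Three or all four of the pots are present. Its black push-on lid stays attached and slides straight down on the neck; when the lid is home the closed pot may be carried by the lid
- lid_b (a joint): how far the lid of the beige pot is pushed down, m: 0 = fully raised, 0.008 = fully home (its lower edge meets the jar and the orange neck band is hidden). It is stiff (needs up to about 10 N straight down) and stays where it is left
- lid_b_top (a point): centre of the top of the beige pot's lid (black disc 50 mm across, 14 mm high, with a beige dot); 58 mm above the pot's underside with the lid fully raised, 50 mm when home
- pot_c: loose round gel pot, lilac jar 44 mm across and 36 mm high, about 100 g with its lid; origin at the centre of its underside, z up. Three or all four of the pots are present. Its black push-on lid stays attached and slides straight down on the neck; when the lid is home the closed pot may be carried by the lid
- lid_c (a joint): how far the lid of the lilac pot is pushed down, m: 0 = fully raised, 0.008 = fully home (its lower edge meets the jar and the orange neck band is hidden). It is stiff (needs up to about 10 N straight down) and stays where it is left
- lid_c_top (a point): centre of the top of the lilac pot's lid (black disc 50 mm across, 14 mm high, with a lilac dot); 58 mm above the pot's underside with the lid fully raised, 50 mm when home
- pot_d: loose round gel pot, teal jar 44 mm across and 36 mm high, about 100 g with its lid; origin at the centre of its underside, z up. Three or all four of the pots are present. Its black push-on lid stays attached and slides straight down on the neck; when the lid is home the closed pot may be carried by the lid
- lid_d (a joint): how far the lid of the teal pot is pushed down, m: 0 = fully raised, 0.008 = fully home (its lower edge meets the jar and the orange neck band is hidden). It is stiff (needs up to about 10 N straight down) and stays where it is left
- lid_d_top (a point): centre of the top of the teal pot's lid (black disc 50 mm across, 14 mm high, with a teal dot); 58 mm above the pot's underside with the lid fully raised, 50 mm when home
- caddy: white open storage caddy fixed to the table, a row of four square cells along its own y; outside 72 mm (x) by 264 mm (y), walls 4 mm thick and 24 mm high, floor 4 mm thick; each cell about 64 by 61 mm inside, cell centres at own y = -97.5, -32.5, 32.5 and 97.5 mm, x = 0; origin at the centre of its underside
- lamp: loose white hand-held curing lamp, 110 g: straight handle 130 mm long (own x), 24 mm wide (y) and 24 mm high, with a round head 46 mm across and 24 mm high at the +x end; flat underside; origin at the middle of the handle's underside, z up. It starts lying in its cradle
- lamp_grip (a point): middle of the lamp's handle (12 mm above its underside), close to its balance point: where to grip, from above, across the handle
- lamp_window (a point): centre of the purple light window on the underside of the lamp's head, 82 mm along +x from the lamp's origin; light goes out along the lamp's -z (down when it lies level)
- cradle: grey lamp cradle fixed to the table: base 130 by 50 mm, 6 mm thick, with two U supports 45 mm either side of the middle along its x (each 12 mm long). Seats are 22 mm above the table, slots 30 mm wide, side lips 12 mm high; fingers fit in the 78 mm gap between the supports. Origin at the centre of its underside; the lamp lies along the cradle's x, head at the +x end
- cradle_seat (a point): middle of the cradle at the height of the seats, where the middle of the lamp handle's underside rests
- nail_stand: steel stand fixed to the table, base 68 mm across, thin stem and a black crossbar 90 mm long (own y) carrying two sample nails, each 28 by 15 mm, 70 mm apart; 58 mm high in all; origin at the centre of its underside
- nail_pink (a point): centre of the top of the pink sample nail (own y = -35 mm on the stand)
- nail_blue (a point): centre of the top of the blue sample nail (own y = +35 mm on the stand)
- polish_red: bystander: loose red polish bottle with black cap, 28 mm across, 84 mm high; origin at its underside
- polish_white: bystander: loose white polish bottle with black cap, 28 mm across, 84 mm high; origin at its underside
- remover: bystander: loose amber bottle with white cap, 40 mm across, 85 mm high; origin at its underside
Mind the look-alikes: they are no part of the job. What is meant by the nail_stand is not yellow, and is the larger of those in its own colour.

How it is judged:
By the outcome, as a careful person would: the job done as asked, in the order asked, and still so for the second after the job is handed in, with the robot touching nothing.
Of pot_a, pot_b, pot_c, pot_d only 3 to 4 are there at a start; the rules pass over those that are not, and their reading is None.
At some moment in a run one of pot_a, pot_b, pot_c, pot_d may be knocked a few centimetres aside while the robot is not near it.
It also fails if it takes over 208 s, if anything falls off the work surface, if the arm or the gripper's body presses on something with over 40 N, if the wrist force passes 120 N, or if a joint passes its speed limit or range.

## Working session

There is one attempt and no reset: what is moved stays moved. The work goes in short steps, Python scripts to look and compute and a tool call to move; the robot and the scene stay as the last step left them, time stands still between calls to the robot, and variables do not carry over. Pictures are saved under pics/ and viewed, about 12 in all and at most 16, crops included, and the job is handed in when it is done.

Besides the shell and the picture viewer there is one more tool, called after ">>>" by a JSON object that holds its "api" and its "payload", one argument or row to a line. carry_out: Moves the arm, as the interface text tells. Its arguments: {"type":"object","properties":{"targets":{"type":"array"},"gripper":{"type":"number"},"grip_force":{"type":"number"}},"required":["targets"]}

```bash
mkdir -p pics
cat > h.py <<'E'
import numpy as np, cv2
from workcell import sense, snapshot, camera_info, workorder, env
def rays(name,uv):
    c=camera_info(name);K=np.array(c["K"],float);T=np.array(c["pose"],float)
    n=cv2.undistortPoints(np.array(uv,float).reshape(-1,1,2),K,np.array(c["dist"],float)).reshape(-1,2)
    d=np.c_[n,np.ones(len(n))]
    return T[:3,3],d@T[:3,:3].T
def onplane(name,uv,z):
    o,d=rays(name,uv); return o+d*((z-o[2])/d[:,2])[:,None]
def withdepth(name,uv,dep):
    o,d=rays(name,uv); z=np.array([dep[int(round(v)),int(round(u))] for u,v in np.array(uv).reshape(-1,2)])
    return o+d*z[:,None]
E
python3 - <<'E'
from h import *
for n in("scene","top"):
    p,d=snapshot(n); cv2.imwrite(f"pics/{n}0.png",p); np.save(f"pics/{n}0.npy",d)
    c=camera_info(n); print(n,np.round(c["pose"],2).tolist(),np.round(c["K"],0).tolist())
s=sense();print({k:np.round(v,3).tolist() for k,v in s.items()},env.nose_length)
E
```

```text
scene [[0.07, 0.72, -0.69, 1259.52], [1.0, -0.05, 0.05, -82.34], [-0.0, -0.69, -0.73, 800.6], [0.0, 0.0, 0.0, 1.0]] [[382.0, 0.0, 319.0], [0.0, 382.0, 199.0], [0.0, 0.0, 1.0]]
top [[0.02, -1.0, 0.09, 439.86], [-1.0, -0.02, -0.01, -28.24], [0.01, -0.09, -1.0, 1549.88], [0.0, 0.0, 0.0, 1.0]] [[512.0, 0.0, 324.0], [0.0, 512.0, 198.0], [0.0, 0.0, 1.0]]
{'clock': 0.1, 'qpos': [1.292, 0.616, -0.013, 1.425, 0.008, 1.103, -0.04], 'joint_vel': [0.001, -0.004, -0.003, -0.005, 0.001, -0.001, -0.0], 'joint_efforts': [0.003, -47.037, 0.26, -17.157, 0.01, 0.006, 0.0], 'tcp_pos': [162.408, -628.67, 238.23], 'ee_rot': [0.992, 0.126, -0.0, -0.001], 'force': [-0.27, -0.159, -0.65], 'torque': [0.0, 0.028, -0.034], 'width': 85.478} 8.0
```

View pics/top0.png

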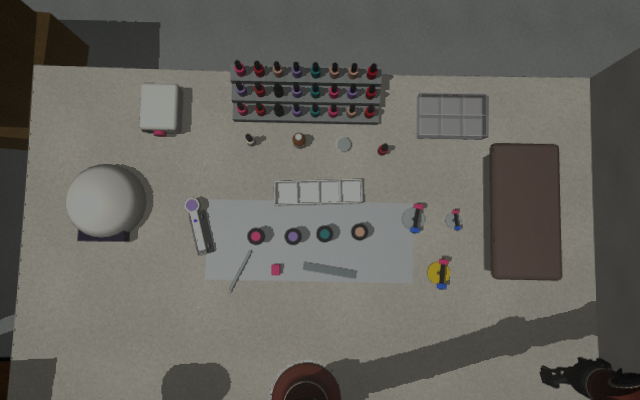

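View pics/scene0.png

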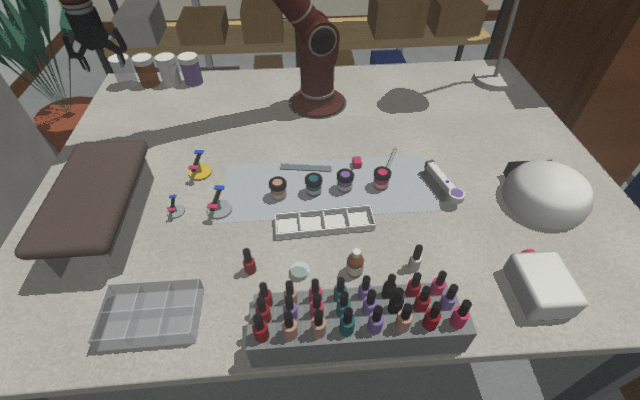

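The top view shows lilac-windowed lamp at (198,225), pots pink (256,236), lilac (293,236), teal (325,233) and beige (360,231), and the caddy at (319,191). There are three stands: grey (415,218), a smaller grey one (455,220), and yellow (440,272). The one meant is the larger grey at (415,218); I'll confirm that in a crop.

Run:
```python
from h import *
a=cv2.imread("pics/top0.png")[170:290,180:470]; a=cv2.resize(a,None,fx=2.75,fy=2.75,interpolation=cv2.INTER_CUBIC)
b=cv2.imread("pics/scene0.png")[140:240,150:480]; b=cv2.resize(b,(797,242),interpolation=cv2.INTER_CUBIC)
w=797;cv2.imwrite("pics/c1.png",np.vstack([cv2.convertScaleAbs(a[:,:w],alpha=1.5),cv2.convertScaleAbs(b,alpha=1.3)]))
for n,ys in(("top",slice(165,290)),("scene",slice(140,245))):
    p=cv2.imread(f"pics/{n}0.png"); d=np.load(f"pics/{n}0.npy"); h=cv2.cvtColor(p,cv2.COLOR_BGR2HSV)
    m={"sat":((h[...,1]>110)&(h[...,2]>50)),"dark":(h[...,2]<45),"white":((h[...,2]>185)&(h[...,1]<40))}
    for k,mm in m.items():
        mm=mm.astype(np.uint8); mm[:ys.start]=0; mm[ys.stop:]=0
        N,_,st,ce=cv2.connectedComponentsWithStats(mm)
        print(n,k)
        for i in range(1,N):
            if st[i,4]>=5 and 150<ce[i][0]<480:
                c=ce[i]; P=withdepth(n,[c],d)[0]; print(" ",np.round(c,1),st[i,2:],p[int(c[1]),int(c[0])],np.round(P))
```

```text
top sat
  [418.2 205.9] [10  5 43] [ 83  52 148] [ 561. -313.   65.]
  [455.  211.4] [ 7  4 24] [ 80  48 147] [ 550. -428.   34.]
  [194.8 220.4] [3 2 5] [149  51  77] [507. 338.  42.]
  [414.6 229.5] [10  6 48] [141  72  42] [ 493. -305.   53.]
  [457.4 227.4] [ 6  4 23] [139  69  39] [ 502. -433.   40.]
  [324.1 233.4] [ 9  9 62] [91 90 44] [476. -41.  63.]
  [255.4 235.8] [10 10 77] [ 90  59 149] [465. 157.  60.]
  [438.4 272.7] [ 23  30 411] [31 63 71] [ 369. -380.   26.]
  [275.5 269.2] [ 8 11 84] [ 90  58 149] [369. 100.  21.]
top dark
  [415.8 217.9] [ 5 18 55] [36 39 39] [ 527. -308.   57.]
  [202.6 215.4] [2 4 5] [40 40 41] [524. 324.   6.]
  [455.7 219.4] [ 4 12 30] [35 37 38] [ 526. -429.   35.]
  [359.1 231.8] [16 16 81] [ 98 114 143] [ 483. -143.   57.]
  [324.6 233.6] [15 16 78] [91 90 44] [475. -43.  59.]
  [257.8 235.2] [17 15 72] [ 90  59 149] [467. 151.  57.]
  [293.1 236. ] [15 15 75] [130  92 107] [467.  48.  61.]
  [250.7 240.4] [4 5 9] [43 43 42] [452. 171.  60.]
  [441.6 273.5] [ 5 18 62] [37 39 39] [ 368. -382.   55.]
top white
scene sat
  [198.7 151. ] [ 9  3
[... 640 characters left out ...]
 138] [578. 107.  17.]
  [345. 207.] [9 1 9] [209 210 209] [564.  38.  25.]
  [356. 206.] [9 1 9] [210 211 209] [563.  69.  26.]
  [324. 209.] [9 1 9] [210 213 210] [567. -20.  24.]
  [334.5 208. ] [8 1 8] [210 211 209] [565.   9.  25.]
  [302. 211.] [9 1 9] [208 211 208] [570. -80.  25.]
  [313. 210.] [9 1 9] [208 209 206] [569. -50.  25.]
  [357.9 218.9] [ 29  16 270] [200 206 206] [592.  71.   5.]
  [277.6 214.4] [12  6 19] [150 154 152] [ 579. -146.   26.]
  [291. 212.] [9 1 9] [207 210 207] [ 571. -110.   24.]
  [333.9 221. ] [ 23  17 272] [201 206 206] [595.   5.   5.]
  [298.1 224.5] [ 49  18 586] [117 121 120] [598. -92.   3.]
  [459.7 241.8] [ 4  6 15] [176 184 188] [686. 323.   2.]
```

View pics/c1.png

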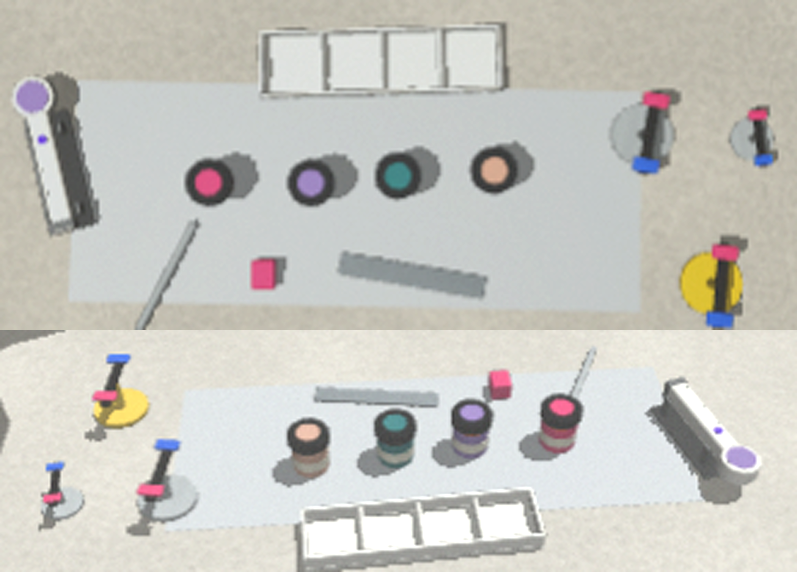

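The crop confirms it: the larger grey stand is at about (415,218), with the pink nail at (418,206) and blue at (415,229.5). The other grey one is visibly smaller, and the yellow one is ruled out. Next I'll refine the positions.

```bash
cat >> h.py <<'E'
def tri(uv1,uv2):
    o1,d1=rays("top",[uv1]);o2,d2=rays("scene",[uv2]);d1=d1[0]/np.linalg.norm(d1);d2=d2[0]/np.linalg.norm(d2)
    A=np.c_[d1,-d2]; t=np.linalg.lstsq(A,o2-o1,rcond=None)[0]; a=o1+t[0]*d1;b=o2+t[1]*d2
    return (a+b)/2,np.linalg.norm(a-b)
def dot(img,c,r=9,smin=60,hue=None):
    """centroid of saturated blob near c"""
    x,y=map(int,np.round(c)); R=img[y-r:y+r+1,x-r:x+r+1]; h=cv2.cvtColor(R,cv2.COLOR_BGR2HSV).astype(int)
    m=(h[...,1]>smin)&(h[...,2]>55)
    if hue is not None: m&=np.minimum(abs(h[...,0]-hue),180-abs(h[...,0]-hue))<12
    N,l,st,ce=cv2.connectedComponentsWithStats(m.astype(np.uint8))
    i=1+np.argmax(st[1:,4]) ; return ce[i]+[x-r,y-r],st[i]
E
python3 - <<'E'
from h import *
t=cv2.imread("pics/top0.png");s=cv2.imread("pics/scene0.png")
hh=lambda im,c:cv2.cvtColor(im,cv2.COLOR_BGR2HSV)[int(c[1]),int(c[0])].astype(int)
for n,a,b,r in(("pink",(255.5,236),(382,171.5),6),("lilac",(293,236),(345,174),6),("teal",(324,233),(314,178),6),("beige",(359.5,231.5),(277.5,181.5),6),
  ("npink",(418,206),(212,205.5),7),("nblue",(414.6,229.5),(219,187.2),7),("head",(192,204),(456,194),8)):
    try:
        h1,h2=hh(t,a),hh(s,b)
        u,s1=dot(t,a,r,35,h1[0]);v,s2=dot(s,b,r,35,h2[0]); P,e=tri(u,v)
        print(n,h1,h2,np.round(u,1),s1[2:],np.round(v,1),s2[2:],np.round(P,1),round(e,1), np.round(onplane("top",[u],58 if n!="head" else 46)[0],1))
    except Exception as ex: print(n,ex)
g=cv2.cvtColor(t,cv2.COLOR_BGR2HSV).astype(int)
print(g[191,300],g[200,345],g[225,230],g[235,198],g[225,200],g[208,320])
m=((g[...,1]<22)&(g[...,2]>135)).astype(np.uint8)
N,l,st,ce=cv2.connectedComponentsWithStats(m)
for i in range(1,N):
    if st[i,4]>60 and 160<ce[i][1]<260: print(st[i],np.round(ce[i],1),np.round(onplane("top",[ce[i]],4)[0],1), cv2.minAreaRect(np.argwhere(l==i)[:,::-1].astype(np.float32)))
E
```

```text
pink [169 155 148] [171 144 195] [255.3 235.9] [11 11 93] [382.2 171.5] [11  8 73] [464.8 156.9  57.6] 2.1 [465.  157.9  58. ]
lilac [132  75 130] [132  68 165] [292.6 236. ] [11 11 92] [344.9 173.8] [11  7 62] [466.6  49.   57.6] 1.8 [466.7  49.9  58. ]
teal [ 91 132  91] [ 92 100 122] [324.3 233.6] [11 10 83] [313.1 178. ] [11  7 66] [475.5 -42.6  56.2] 1.8 [475.5 -41.7  58. ]
beige [ 11  80 143] [  9  65 187] [359.5 231.5] [10 10 88] [277.1 181.9] [11  7 66] [ 483.7 -144.7   55.9] 1.0 [ 483.6 -144.    58. ]
npink [171 163 149] [171 146 194] [418.2 206. ] [11  7 60] [211.7 205.7] [12  6 59] [ 561.8 -315.5   56.5] 1.5 [ 561.5 -314.4   58. ]
nblue [111 179 141] [112 155 188] [414.2 229.4] [11  7 58] [218.9 187. ] [11  5 50] [ 492.9 -304.    56.8] 1.7 [ 492.8 -302.9   58. ]
head [133  75 129] [131  69 167] [191.3 204.8] [ 12  12 103] [456.5 192.3] [12  9 83] [552.2 347.7  47. ] 1.9 [552.5 348.8  46. ]
[ 50   6 133] [ 50   5 150] [ 80   6 137] [ 75   3 150] [ 30  13 100] [ 75   4 136]
[  66  172   52   60 2298] [ 90.9 203.3] [554.5 655.1   4. ] ((91.74999237060547, 204.25001525878906), (57.982757568359375, 50.20458221435547), 45.0)
[322 181  25  22 373] [330.7 192. ] [602.9 -59.4   4. ] ((334.0, 191.5), (24.0, 21.0), 0.0)
[279 183  19  21 354] [287.9 193. ] [597.2  70.4   4. ] ((288.0, 193.0), (18.0, 20.0), 0.0)
[300 182  19  20 342] [309.1 192.1] [601.5   6.1   4. ] ((309.0, 191.5), (19.0, 18.0), 90.0)
[343 182  17  20 322] [351.2 191. ] [ 607.2 -121.6    4. ] ((351.0, 191.5), (19.0, 16.0), 90.0)
[ 204  192  177   91 8999] [278.1 242.1] [448.7  95.9   4. ] ((292.5698547363281, 236.74526977539062), (176.1183624267578, 88.90404510498047), 0.8882354497909546)
[184 198  21  52 278] [196. 227.] [489.4 342.3   4. ] ((193.56797790527344, 223.72276306152344), (52.545841217041016, 13.767755508422852), 81.15818786621094)
```

>>> {"api": "carry_out", "payload": {
  "targets": [0,0,0,-0.1464,0,0,0,-0.1464,0,0,0,-0.1464,0,0,0,-0.1464,0,0,0,-0.1464,0,0,0,-0.1464,0,0,0,-0.1464,0,0,0,-0.1464,0,0,0,-0.1464,40,27,0,0,40,27,0,0,40,27,0,0,40,27,0,0,40,27,0,0,40,27,0,0,40,27,0,0,40,27,0,0,40,27,0,0,40,27,0,0,0,0,0,0],
  "gripper": 0,
  "grip_force": 40
}}

```text
clock: 2.1
tcp_pos: [422.5, -201.9, 230.4]
ee_rot: [0.697, 0.717, 0.004, -0.011]
force: [0.3, -0.2, 0.4]
width: 0.2
```

>>> {"api": "carry_out", "payload": {
  "targets": [20,20,0,0.028,20,20,0,0,17,20,0,0,0,0,40,0,0,0,40,0,0,0,40,0,0,0,20,0,0,0,0,0,0,0,0,0]
}}

```text
clock: 3.0
tcp_pos: [483.1, -140.7, 85.6]
ee_rot: [0.706, 0.708, 0.003, -0.01]
force: [0.2, 0.6, 0.4]
width: -0.1
```

```bash
cat >> h.py <<'E'
def st(target=None):
    s=sense(); from scipy.spatial.transform import Rotation as R
    r=R.from_quat(s["ee_rot"]).as_matrix()
    print("t",round(s["clock"],1),"tcp",np.round(s["tcp_pos"],1),"yaw",round(np.degrees(np.arctan2(r[1,0],r[0,0])),2),"tiltz",np.round(r[:,2],4),"w",round(s["width"],1),"F",np.round(s["force"],1),"q",np.round(s["qpos"],2))
    if target is not None: print("tool delta",np.round(r.T@(np.array(target)-s["tcp_pos"]),1))
E
python3 -c "
from h import *; st([484,-144.5,80])"
```

```text
t 3.0 tcp [ 483.1 -140.7   85.6] yaw 90.09 tiltz [-0.0093  0.0189 -0.9998] w -0.1 F [0.2 0.6 0.4] q [ 0.49  0.64 -0.36  1.99  0.36  0.59 -0.11]
tool delta [-3.9  0.9  5.6]
```

>>> {"api": "carry_out", "payload": {
  "targets": [-4,1,5,0,0,0,10,0,0,0,3,0,0,0,3,0,0,0,3,0,0,0,3,0,0,0,3,0,0,0,3,0,0,0,3,0,0,0,3,0]
}}

```text
clock: 4.0
tcp_pos: [487.1, -146.6, 57.9]
ee_rot: [0.707, 0.707, 0.003, -0.003]
force: [-6.6, 0.2, 24.5]
width: 0.3
```

>>> {"api": "carry_out", "payload": {
  "targets": [0,0,-25,0,0,0,-10,0,35,-4,0,0,35,-4,0,0,35,-4,0,0,0,0,0,0]
}}

```text
clock: 4.6
tcp_pos: [476.6, -40.1, 96.2]
ee_rot: [0.709, 0.706, 0.005, -0.0]
force: [0.5, 0.7, 0.8]
width: 0.1
```

```bash
python3 -c "
from h import *; st([475.5,-42,68])
t,d=snapshot('top');s,_=snapshot('scene');cv2.imwrite('pics/top1.png',t);cv2.imwrite('pics/scene1.png',s)
for n,a,b in (('beige',(359.5,231.5),(277,182)),('lilac',(292.6,236),(345,174)),('pink',(255.3,236),(382,171.5))):
  try:
    f=lambda im,c: cv2.cvtColor(im,cv2.COLOR_BGR2HSV)[int(c[1]),int(c[0])][0].astype(int)
    u,s1=dot(t,a,9,35,f(t,a));v,s2=dot(s,b,9,35,f(s,b));print(n,s1[4],s2[4],tri(u,v))
  except Exception as e: print(n,e)
"
```

```text
t 4.6 tcp [476.6 -40.1  96.2] yaw 89.75 tiltz [ 0.006   0.0074 -1.    ] w 0.1 F [0.5 0.7 0.8] q [ 0.27  0.59 -0.33  2.06  0.35  0.54 -0.31]
tool delta [-2.1 -1.2 28.2]
beige 84 65 (array([ 483.18174796, -144.84124908,   50.45560864]), np.float64(1.329496656321512))
lilac 91 65 (array([466.38758277,  48.999792  ,  57.46560845]), np.float64(1.9854142567600352))
pink 96 72 (array([464.77230071, 156.80277445,  57.80098167]), np.float64(2.1607527539670066))
```

>>> {"api": "carry_out", "payload": {
  "targets": [-2,-1,15,0,0,0,12,0,0,0,3,0,0,0,3,0,0,0,3,0,0,0,3,0,0,0,3,0,0,0,3,0,0,0,3,0,0,0,3,0]
}}

```text
clock: 5.7
tcp_pos: [477.1, -52.2, 57.8]
ee_rot: [0.715, 0.699, 0.003, 0.005]
force: [-5.1, 2.1, 26.2]
width: 0.3
```

>>> {"api": "carry_out", "payload": {
  "targets": [0,0,-25,0,0,0,-10,0,31,-3,0,0,31,-3,0,0,29,-3,0,0,0,0,0,0]
}}

```text
clock: 6.3
tcp_pos: [472.7, 35.8, 95.8]
ee_rot: [0.719, 0.694, 0.004, 0.008]
force: [-0.5, 0.4, 0.4]
width: 0.1
```

```bash
python3 -c "
from h import *; st([466.5,49.3,68])"
```

```text
t 6.3 tcp [472.7  35.8  95.8] yaw 87.97 tiltz [ 0.0177 -0.0064 -0.9998] w 0.1 F [-0.5  0.4  0.4] q [ 0.07  0.57 -0.29  2.08  0.34  0.51 -0.5 ]
tool delta [13.4 -7.2 27.6]
```

>>> {"api": "carry_out", "payload": {
  "targets": [14,-7,10,-0.035,0,0,16,0,0,0,4,0,0,0,4,0,0,0,4,0,0,0,4,0,0,0,4,0,0,0,3,0]
}}

```text
clock: 7.1
tcp_pos: [468.2, 47.4, 57.9]
ee_rot: [0.709, 0.705, 0.005, 0.013]
force: [-5.0, 0.9, 19.0]
width: -0.0
```

>>> {"api": "carry_out", "payload": {
  "targets": [0,0,-25,0,0,0,-10,0,36,0,0,0,36,0,0,0,36,0,0,0,0,0,0,0]
}}

```text
clock: 7.7
tcp_pos: [472.5, 151.7, 95.4]
ee_rot: [0.715, 0.699, 0.006, 0.015]
force: [0.8, -0.1, 0.6]
width: -0.2
```

```bash
python3 -c "
from h import *; st([465,157,68])"
```

```text
t 7.7 tcp [472.5 151.7  95.4] yaw 88.72 tiltz [ 0.0299 -0.0131 -0.9995] w -0.2 F [ 0.8 -0.1  0.6] q [-0.2   0.59 -0.25  2.03  0.33  0.53 -0.71]
tool delta [ 5.5 -8.4 27.1]
```

>>> {"api": "carry_out", "payload": {
  "targets": [6,-8,10,-0.022,0,0,16,0,0,0,4,0,0,0,4,0,0,0,4,0,0,0,4,0,0,0,4,0,0,0,3,0]
}}

```text
clock: 8.5
tcp_pos: [467.2, 155.7, 58.0]
ee_rot: [0.709, 0.705, 0.008, 0.018]
force: [-5.8, 1.0, 17.8]
width: -0.0
```

>>> {"api": "carry_out", "payload": {
  "targets": [0,0,-25,0,0,0,-25,0,0,0,0,0,0,0,0,0,0,0,0,0,0,0,0,0,0,0,0,0],
  "gripper": 85
}}

```text
clock: 9.2
tcp_pos: [466.1, 151.2, 110.0]
ee_rot: [0.712, 0.702, 0.006, 0.019]
force: [-0.3, -0.4, 0.3]
width: 85.1
```

```bash
python3 -c "
from h import *; st([465,157,33])
t,d=snapshot('top');s,_=snapshot('scene');cv2.imwrite('pics/top2.png',t);cv2.imwrite('pics/scene2.png',s)
for n,a,b in (('beige',(359.5,231.5),(277,182)),('teal',(324.3,233.6),(313,180)),('lilac',(292.6,236),(345,176))):
  try:
    f=lambda im,c: cv2.cvtColor(im,cv2.COLOR_BGR2HSV)[int(c[1]),int(c[0])][0].astype(int)
    u,s1=dot(t,a,9,35,f(t,a));v,s2=dot(s,b,9,35,f(s,b));print(n,s1[4],s2[4],tri(u,v))
  except Exception as e: print(n,e)
cv2.imwrite('pics/c2.png',cv2.resize(s[140:240,240:420],None,fx=4,fy=4,interpolation=cv2.INTER_CUBIC))
"
```

```text
t 9.2 tcp [466.1 151.2 110. ] yaw 89.23 tiltz [ 0.0352 -0.018  -0.9992] w 85.1 F [-0.3 -0.4  0.3] q [-0.2   0.56 -0.26  2.04  0.33  0.56 -0.71]
tool delta [ 7.2 -3.9 76.8]
beige 86 66 (array([ 484.31690071, -144.87104368,   50.38453514]), np.float64(1.4528190180633342))
teal 60 52 (array([475.61923802, -42.41181707,  50.84517207]), np.float64(2.048501234505306))
lilac 82 56 (array([465.79699652,  48.90887418,  51.24518668]), np.float64(2.1209731430031575))
```

View pics/c2.png

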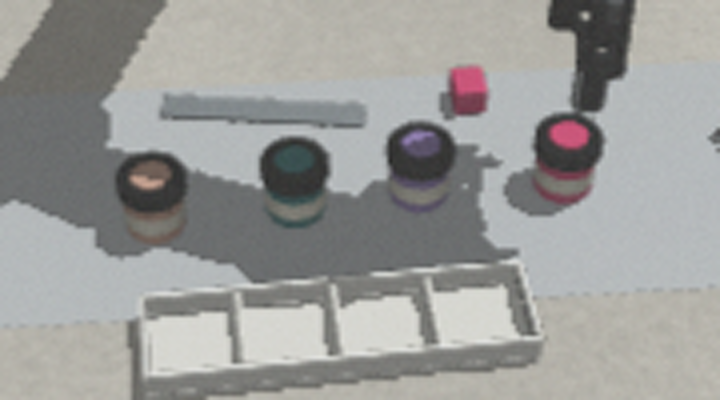

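All four lids are home: the tops read about 50–51 mm and no orange shows. Now I grip pink by its lid.

>>> {"api": "carry_out", "payload": {
  "targets": [7,-4,0,0,0,0,25,0,0,0,25,0,0,0,24,0,0,0,0,0]
}}

```text
clock: 9.8
tcp_pos: [464.6, 161.1, 33.8]
ee_rot: [0.711, 0.703, 0.008, 0.018]
force: [-0.6, -0.2, 0.1]
width: 84.9
```

```bash
python3 -c "
from h import *; st([465,157,33])"
```

```text
t 9.8 tcp [464.6 161.1  33.8] yaw 89.4 tiltz [ 0.0372 -0.0147 -0.9992] w 84.9 F [-0.6 -0.2  0.1] q [-0.28  0.7  -0.17  2.09  0.4   0.37 -0.79]
tool delta [-4.1  0.5  0.8]
```

>>> {"api": "carry_out", "payload": {
  "targets": [-4,0,1,0,0,0,0,0,0,0,0,0,0,0,0,0,0,0,0,0,0,0,0,0,0,0,0,0,0,0,0,0],
  "gripper": 40,
  "grip_force": 40
}}

```text
clock: 10.6
tcp_pos: [465.9, 158.5, 36.6]
ee_rot: [0.71, 0.704, 0.011, 0.019]
force: [0.1, 0.4, -1.1]
width: 48.7
```

>>> {"api": "carry_out", "payload": {
  "targets": [0,0,-25,0,0,0,-25,0,0,0,0,0]
}}

```text
clock: 10.9
tcp_pos: [462.9, 159.0, 86.9]
ee_rot: [0.71, 0.704, 0.009, 0.018]
force: [-0.3, 1.0, -1.3]
width: 48.5
```

```bash
python3 -c "
from h import *; st([597.3,71,82])"
```

```text
t 10.9 tcp [462.9 159.   86.9] yaw 89.45 tiltz [ 0.0394 -0.013  -0.9991] w 48.5 F [-0.3  1.  -1.3] q [-0.23  0.6  -0.24  2.06  0.35  0.49 -0.75]
tool delta [-86.6 134.9  11.3]
```

>>> {"api": "carry_out", "payload": {
  "targets": [-22,34,2,0,-22,34,2,0,-22,34,2,0,-21,33,0,0,0,0,0,0]
}}

```text
clock: 11.4
tcp_pos: [599.6, 68.6, 83.6]
ee_rot: [0.708, 0.706, 0.008, 0.018]
force: [-0.7, -0.9, -1.0]
width: 48.7
```

```bash
python3 -c "
from h import *; st([597.3,71,42])"
```

```text
t 11.4 tcp [599.6  68.6  83.6] yaw 89.81 tiltz [ 0.0357 -0.014  -0.9993] w 48.7 F [-0.7 -0.9 -1. ] q [ 0.02  0.73 -0.3   1.75  0.35  0.69 -0.48]
tool delta [ 3.  -3.8 41.4]
```

>>> {"api": "carry_out", "payload": {
  "targets": [3,-4,10,0,0,0,15,0,0,0,12,0,0,0,3,0,0,0,2,0,0,0,0,0]
}}

```text
clock: 12.0
tcp_pos: [592.9, 72.4, 38.9]
ee_rot: [0.707, 0.707, 0.005, 0.017]
force: [-0.0, 0.6, -1.5]
width: 48.6
```

```bash
python3 -c "
from h import *; st([597.3,71,40.6])"
```

```text
t 12.0 tcp [592.9  72.4  38.9] yaw 89.96 tiltz [ 0.0305 -0.0173 -0.9994] w 48.6 F [-0.   0.6 -1.5] q [-0.01  0.79 -0.27  1.78  0.38  0.59 -0.51]
tool delta [-1.5  4.5 -1.6]
```

>>> {"api": "carry_out", "payload": {
  "targets": [-1,4,1,0,0,0,2,0,0,0,2,0,0,0,0,0]
}}

```text
clock: 12.4
tcp_pos: [595.6, 72.9, 38.8]
ee_rot: [0.706, 0.708, 0.003, 0.018]
force: [0.6, 0.7, -1.3]
width: 48.7
```

>>> {"api": "carry_out", "payload": {
  "targets": [0,0,4,0,0,0,0,0]
}}

```text
clock: 12.6
tcp_pos: [596.3, 73.3, 38.9]
ee_rot: [0.706, 0.708, 0.003, 0.019]
force: [-0.3, 0.9, -2.0]
width: 48.6
```

```bash
python3 -c "
from h import *; st([597.3,71,40.6])
s,_=snapshot('scene');cv2.imwrite('pics/c3.png',cv2.resize(s[120:240,240:420],None,fx=4,fy=4,interpolation=cv2.INTER_CUBIC))"
```

```text
t 12.6 tcp [596.3  73.3  38.9] yaw 90.18 tiltz [ 0.0316 -0.0218 -0.9993] w 48.6 F [-0.3  0.9 -2. ] q [-0.01  0.79 -0.26  1.77  0.39  0.6  -0.51]
tool delta [-2.4  1.  -1.6]
```

View pics/c3.png

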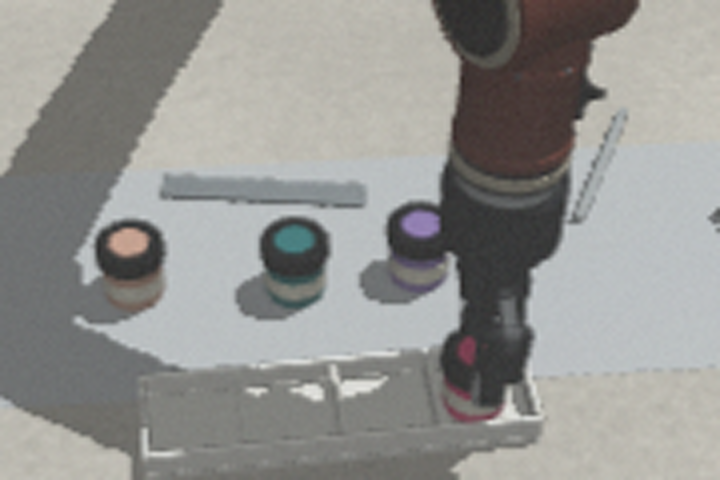

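>>> {"api": "carry_out", "payload": {
  "targets": [0,0,0,0,0,0,0,0,0,0,0,0,0,0,0,0,0,0,-20,0,0,0,-30,0,0,0,-20,0,0,0,0,0],
  "gripper": 85
}}

```text
clock: 13.45
tcp_pos: [592.4, 75.6, 105.5]
ee_rot: [0.705, 0.709, 0.001, 0.016]
force: [0.3, -0.2, 0.7]
width: 85.2
```

```bash
python3 -c "
from h import *; st([466,49,108])
s,_=snapshot('scene');t,_=snapshot('top');cv2.imwrite('pics/top3.png',t);cv2.imwrite('pics/scene3.png',s)
for n,a in (('pink',(596,72)),):
    print(dot(s,(355,205),12,80,171))
    u,_=dot(s,(355,205),12,80,171); print(onplane('scene',[u],54))"
```

```text
t 13.4 tcp [592.4  75.6 105.5] yaw 90.28 tiltz [ 0.0239 -0.021  -0.9995] w 85.2 F [ 0.3 -0.2  0.7] q [ 0.02  0.7  -0.31  1.74  0.34  0.74 -0.47]
tool delta [ -26.  -126.4   -5. ]
(array([359.02531646, 207.82278481]), array([11, 11, 11,  9, 79], dtype=int32))
[[595.87223707  70.17923731  54.        ]]
```

>>> {"api": "carry_out", "payload": {
  "targets": [-9,-42,0,0,-9,-42,0,0,-8,-42,0,0,0,0,0,0]
}}

```text
clock: 13.95
tcp_pos: [455.6, 46.2, 94.6]
ee_rot: [0.705, 0.709, -0.006, 0.01]
force: [0.9, 1.0, -0.5]
width: 85.0
```

```bash
python3 -c "
from h import *; st([466,49,35])"
```

```text
t 13.9 tcp [455.6  46.2  94.6] yaw 90.25 tiltz [ 0.0062 -0.0235 -0.9997] w 85.0 F [ 0.9  1.  -0.5] q [ 0.04  0.57 -0.29  2.12  0.37  0.51 -0.53]
tool delta [ 4.2 10.1 59.6]
```

>>> {"api": "carry_out", "payload": {
  "targets": [2,10,0,0,0,0,25,0,0,0,25,0,0,0,9,0,0,0,0,0]
}}

```text
clock: 14.45
tcp_pos: [472.3, 48.0, 31.2]
ee_rot: [0.706, 0.708, -0.004, 0.011]
force: [0.4, 0.4, -0.8]
width: 85.3
```

```bash
python3 -c "
from h import *; st([466,49,34])"
```

```text
t 14.4 tcp [472.3  48.   31.2] yaw 90.22 tiltz [ 0.0097 -0.0221 -0.9997] w 85.3 F [ 0.4  0.4 -0.8] q [-0.02  0.7  -0.2   2.11  0.44  0.37 -0.59]
tool delta [ 0.9 -6.3 -2.9]
```

>>> {"api": "carry_out", "payload": {
  "targets": [1,-6,-2,0,0,0,0,0,0,0,0,0,0,0,0,0,0,0,0,0,0,0,0,0,0,0,0,0,0,0,0,0],
  "gripper": 40
}}

```text
clock: 15.25
tcp_pos: [468.7, 49.8, 35.7]
ee_rot: [0.706, 0.708, -0.002, 0.013]
force: [0.5, -0.4, -1.9]
width: 48.8
```

>>> {"api": "carry_out", "payload": {
  "targets": [0,0,-25,0,0,0,-25,0,0,0,0,0]
}}

```text
clock: 15.55
tcp_pos: [467.1, 50.8, 86.1]
ee_rot: [0.706, 0.708, -0.003, 0.012]
force: [0.9, 0.8, -1.7]
width: 48.6
```

```bash
python3 -c "
from h import *; st([600.6,6.5,82])"
```

```text
t 15.6 tcp [467.1  50.8  86.1] yaw 90.21 tiltz [ 0.012  -0.0214 -0.9997] w 48.6 F [ 0.9  0.8 -1.7] q [ 0.03  0.59 -0.28  2.1   0.39  0.5  -0.55]
tool delta [-44.7 133.3   6.7]
```

>>> {"api": "carry_out", "payload": {
  "targets": [-11,33,1,0,-11,33,1,0,-11,33,0,0,-11,33,0,0,0,0,0,0]
}}

```text
clock: 16.05
tcp_pos: [599.9, 5.2, 82.4]
ee_rot: [0.705, 0.709, -0.006, 0.01]
force: [-0.6, -0.1, -1.5]
width: 48.9
```

```bash
python3 -c "
from h import *; st([600.6,6.5,40])"
```

```text
t 16.1 tcp [599.9   5.2  82.4] yaw 90.38 tiltz [ 0.0055 -0.0236 -0.9997] w 48.9 F [-0.6 -0.1 -1.5] q [ 0.14  0.74 -0.32  1.73  0.37  0.73 -0.37]
tool delta [ 2.3  0.5 42.3]
```

>>> {"api": "carry_out", "payload": {
  "targets": [2,1,12,0,0,0,15,0,0,0,10,0,0,0,4,0,0,0,0,0]
}}

```text
clock: 16.55
tcp_pos: [597.8, 7.4, 38.5]
ee_rot: [0.704, 0.71, -0.009, 0.009]
force: [1.2, -1.0, -0.2]
width: 48.6
```

```bash
python3 -c "
from h import *; st([600.6,6.5,39])"
```

```text
t 16.6 tcp [597.8   7.4  38.5] yaw 90.5 tiltz [ 8.000e-04 -2.570e-02 -9.997e-01] w 48.6 F [ 1.2 -1.  -0.2] q [ 0.12  0.8  -0.29  1.76  0.4   0.64 -0.41]
tool delta [-0.9  2.8 -0.5]
```

Resting on the floor of the cell. I'll release, rise, and go to teal (475.5,-42.5).

>>> {"api": "carry_out", "payload": {
  "targets": [0,0,0,0,0,0,0,0,0,0,0,0,0,0,0,0,0,0,-25,0,0,0,-30,0,0,0,-15,0,-16,-41,0,0,-16,-41,0,0,-16,-41,0,0,0,0,0,0],
  "gripper": 85
}}

```text
clock: 17.65
tcp_pos: [467.7, -38.7, 109.2]
ee_rot: [0.702, 0.712, -0.01, 0.006]
force: [0.4, -0.5, -0.9]
width: 84.8
```

```bash
python3 -c "
from h import *; st([475.5,-42.5,34])
s,_=snapshot('scene');t,_=snapshot('top')
for a,c,h,z in ((s,(335,210),132,54),(s,(359,208),171,54)):
  try: u,q=dot(a,c,10,35,h); print(u,q[4],onplane('scene',[u],z))
  except Exception as e: print(e)
u,q=dot(t,(324.3,233.6),9,35,91); print(u,q,onplane('top',[u],50))
u,q=dot(t,(359.5,231.5),9,35,10); print(u,q,onplane('top',[u],50))"
```

```text
t 17.6 tcp [467.7 -38.7 109.2] yaw 90.77 tiltz [-0.0057 -0.0239 -0.9997] w 84.8 F [ 0.4 -0.5 -0.9] q [ 0.26  0.56 -0.34  2.07  0.37  0.58 -0.34]
tool delta [-2.1  8.2 75.2]
[334.7125 209.35  ] 80 [[596.51055288   5.82600413  54.        ]]
[359.2247191 207.7752809] 89 [[595.74398024  70.72662562  54.        ]]Traceback (most recent call last):
  File "<string>", line 7, in <module>
    u,q=dot(t,(324.3,233.6),9,35,91); print(u,q,onplane('top',[u],50))
        ~~~^^^^^^^^^^^^^^^^^^^^^^^^^
  File "h.py", line 23, in dot
    i=1+np.argmax(st[1:,4]) ; return ce[i]+[x-r,y-r],st[i]
        ~~~~~~~~~^^^^^^^^^^
    return _wrapfunc(a, 'argmax', axis=axis, out=out, **kwds)
    return bound(*args, **kwds)
ValueError: attempt to get argmax of an empty sequence
```

```bash
python3 -c "
from h import *
s,_=snapshot('scene');t,_=snapshot('top')
h=cv2.cvtColor(s,cv2.COLOR_BGR2HSV)
m=((abs(h[...,0].astype(int)-91)<10)&(h[...,1]>50)&(h[...,2]>50)).astype(np.uint8);m[:140]=0;m[230:]=0
N,l,S,c=cv2.connectedComponentsWithStats(m)
for i in range(1,N):
  if S[i,4]>8: print(S[i],c[i],onplane('scene',[c[i]],50))
u,q=dot(t,(359.5,231.5),9,35,10); print(u,q,onplane('top',[u],50))"
```

```text
[308 176  11   8  63] [313.15873016 179.44444444] [[474.92011465 -43.33700178  50.        ]]
[308 188  10   3  16] [312.4375 189.375 ] [[514.48348416 -47.7967896   50.        ]]
[308 194  10   3  11] [312.36363636 195.36363636] [[537.46855374 -49.39588206  50.        ]]
[364.41860465 236.58139535] [ 9  9 10 10 86] [[ 469.31419531 -159.19336255   50.        ]]
```

Teal is still where it was. Beige has been knocked to about (469,-159); I'll measure it again later.

>>> {"api": "carry_out", "payload": {
  "targets": [-3,6,0,-0.01,0,0,25,0,0,0,25,0,0,0,23,0,0,0,0,0]
}}

```text
clock: 18.35
tcp_pos: [489.6, -37.3, 41.9]
ee_rot: [0.696, 0.718, -0.007, 0.011]
force: [-7.9, 1.1, 38.3]
width: 85.0
```

```bash
python3 -c "
from h import *; st([475.2,-42.8,34])"
```

```text
t 18.4 tcp [489.6 -37.3  41.9] yaw 91.74 tiltz [ 0.0065 -0.0254 -0.9997] w 85.0 F [-7.9  1.1 38.3] q [ 0.19  0.69 -0.25  2.06  0.46  0.44 -0.4 ]
tool delta [ -4.9 -14.6   7.9]
```

The descent drifted in x and one finger landed on the lid edge. Backing up.

>>> {"api": "carry_out", "payload": {
  "targets": [0,0,-20,0,0,0,-15,0,0,0,0,0]
}}

```text
clock: 18.65
tcp_pos: [494.0, -34.2, 78.8]
ee_rot: [0.694, 0.719, -0.005, 0.013]
force: [0.6, 0.4, -0.0]
width: 85.3
```

```bash
python3 -c "
from h import *; st([475.2,-42.8,34])
s,_=snapshot('scene');cv2.imwrite('pics/scene4.png',s)
h=cv2.cvtColor(s,cv2.COLOR_BGR2HSV)
m=((abs(h[...,0].astype(int)-91)<10)&(h[...,1]>50)&(h[...,2]>50)).astype(np.uint8);m[:140]=0;m[230:]=0
N,l,S,c=cv2.connectedComponentsWithStats(m)
for i in range(1,N):
  if S[i,4]>8: print(S[i],c[i],onplane('scene',[c[i]],50))
cv2.imwrite('pics/c4.png',cv2.resize(s[120:240,240:420],None,fx=4,fy=4,interpolation=cv2.INTER_CUBIC))"
```

```text
t 18.6 tcp [494.  -34.2  78.8] yaw 92.01 tiltz [ 0.0108 -0.0249 -0.9996] w 85.3 F [ 0.6  0.4 -0. ] q [ 0.22  0.63 -0.31  2.03  0.42  0.53 -0.36]
tool delta [ -6.8 -19.6  44.8]
[309 176   6   8  41] [311.75609756 179.41463415] [[474.50189672 -47.30715718  50.        ]]
[308 188  11   3  14] [312.64285714 189.42857143] [[514.73453362 -47.2418687   50.        ]]
[309 195   9   2  11] [313.45454545 195.54545455] [[538.37685101 -46.4682949   50.        ]]
```

View pics/c4.png

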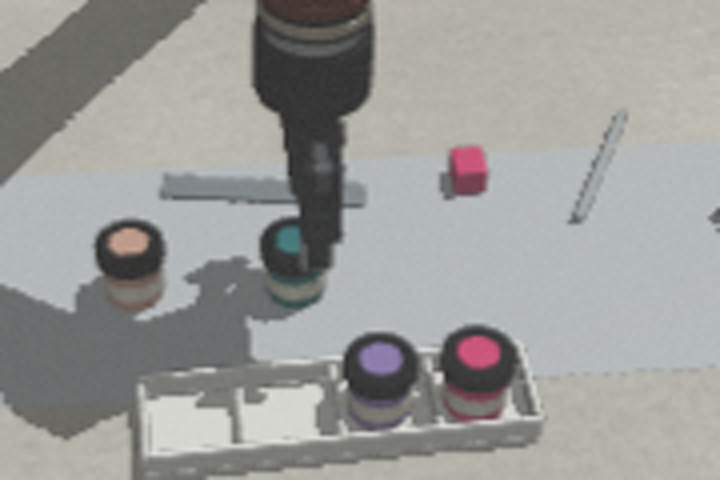

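Teal is still upright and unmoved; the pink and lilac pots stand in their cells. I'll correct sideways, then descend.

>>> {"api": "carry_out", "payload": {
  "targets": [-8,-20,0,0.03,0,0,0,0]
}}

```text
clock: 18.9
tcp_pos: [475.0, -42.7, 76.4]
ee_rot: [0.705, 0.709, -0.005, 0.012]
force: [-1.1, -0.3, 0.2]
width: 84.9
```

```bash
python3 -c "
from h import *; st([475.2,-42.8,34])"
```

```text
t 18.9 tcp [475.  -42.7  76.4] yaw 90.29 tiltz [ 0.0096 -0.024  -0.9997] w 84.9 F [-1.1 -0.3  0.2] q [ 0.23  0.62 -0.29  2.08  0.42  0.49 -0.38]
tool delta [ 1.  -0.3 42.4]
```

>>> {"api": "carry_out", "payload": {
  "targets": [1,-2,14,0,0,-1,14,0,0,0,13,0,0,0,0,0]
}}

```text
clock: 19.3
tcp_pos: [477.1, -41.5, 31.3]
ee_rot: [0.704, 0.71, -0.003, 0.012]
force: [0.4, -0.4, -0.9]
width: 84.9
```

```bash
python3 -c "
from h import *; st([475.2,-42.8,34])"
```

```text
t 19.3 tcp [477.1 -41.5  31.3] yaw 90.44 tiltz [ 0.013  -0.0219 -0.9997] w 84.9 F [ 0.4 -0.4 -0.9] q [ 0.18  0.7  -0.23  2.11  0.47  0.37 -0.43]
tool delta [-1.3 -1.9 -2.7]
```

>>> {"api": "carry_out", "payload": {
  "targets": [-1,-2,-2,0,0,0,0,0,0,0,0,0,0,0,0,0,0,0,0,0,0,0,0,0,0,0,0,0],
  "gripper": 40
}}

```text
clock: 20.0
tcp_pos: [477.4, -41.9, 34.3]
ee_rot: [0.704, 0.71, -0.002, 0.013]
force: [0.4, -0.6, -1.7]
width: 48.8
```

>>> {"api": "carry_out", "payload": {
  "targets": [0,0,-25,0,0,0,-25,0,0,0,0,0]
}}

```text
clock: 20.3
tcp_pos: [475.8, -40.7, 84.9]
ee_rot: [0.704, 0.71, -0.003, 0.012]
force: [1.0, 0.2, -1.4]
width: 48.7
```

```bash
python3 -c "
from h import *; st([604,-59,82])"
```

```text
t 20.3 tcp [475.8 -40.7  84.9] yaw 90.53 tiltz [ 0.0136 -0.0211 -0.9997] w 48.7 F [ 1.   0.2 -1.4] q [ 0.24  0.6  -0.31  2.08  0.41  0.51 -0.38]
tool delta [-19.4 127.9   5. ]
```

>>> {"api": "carry_out", "payload": {
  "targets": [-5,32,0,0,-5,32,0,0,-5,32,0,0,-4,32,0,0,0,0,0,0]
}}

```text
clock: 20.8
tcp_pos: [604.0, -60.1, 83.0]
ee_rot: [0.704, 0.71, -0.006, 0.01]
force: [-0.1, -0.2, -0.5]
width: 48.9
```

```bash
python3 -c "
from h import *; st([604,-59,38.5])"
```

```text
t 20.8 tcp [604.  -60.1  83. ] yaw 90.54 tiltz [ 0.0065 -0.0228 -0.9997] w 48.9 F [-0.1 -0.2 -0.5] q [ 0.26  0.75 -0.34  1.71  0.38  0.74 -0.27]
tool delta [ 2.1 -0.2 44.4]
```

>>> {"api": "carry_out", "payload": {
  "targets": [1,1,13,0,0,1,15,0,0,1,12,0,0,0,4,0,0,0,0,0]
}}

```text
clock: 21.3
tcp_pos: [603.1, -59.8, 36.5]
ee_rot: [0.703, 0.711, -0.01, 0.009]
force: [-0.4, 0.5, 5.0]
width: 48.7
```

```bash
python3 -c "
from h import *; st([604,-59,38.3])"
```

```text
t 21.3 tcp [603.1 -59.8  36.5] yaw 90.62 tiltz [-0.0015 -0.0259 -0.9997] w 48.7 F [-0.4  0.5  5. ] q [ 0.24  0.82 -0.31  1.73  0.42  0.66 -0.3 ]
tool delta [ 0.7  0.9 -1.8]
```

Seated. I'll release, rise, move to beige and measure it on the way.

>>> {"api": "carry_out", "payload": {
  "targets": [0,0,0,0,0,0,0,0,0,0,0,0,0,0,0,0,0,0,-25,0,0,0,-30,0,0,0,-15,0,0,0,0,0],
  "gripper": 85
}}

```text
clock: 22.1
tcp_pos: [599.0, -57.5, 103.4]
ee_rot: [0.703, 0.711, -0.013, 0.005]
force: [-0.2, 0.9, -0.5]
width: 85.0
```

```bash
python3 -c "
from h import *
s,_=snapshot('scene');t,_=snapshot('top')
u,q=dot(t,(364.4,236.6),9,35,10);v,q2=dot(s,(272,180.5),9,35,9);print(q[4],q2[4]);P=tri(u,v);print(P)
st([P[0][0],P[0][1],100])
u,q=dot(s,(311,212),8,35,91);print(q,onplane('scene',[u],54))"
```

```text
115 66
(array([ 459.41406043, -155.49797783,   39.70053817]), np.float64(12.923345664653446))
t 22.2 tcp [597.6 -57.7 101.4] yaw 90.74 tiltz [-0.0159 -0.0258 -0.9995] w 84.9 F [-1.2  0.1 -0.5] q [ 0.26  0.73 -0.36  1.7   0.37  0.8  -0.26]
tool delta [ -96.  -139.3    6.1]
[ 1  6 11  8 66] [[606.77196976 -63.23420497  54.        ]]
```

```bash
python3 -c "
from h import *
s,_=snapshot('scene');t,_=snapshot('top')
for n,im,c in(('top',t,(364.4,236.6)),('scene',s,(272,180.5))):
  for r in (9,14):
    u,q=dot(im,c,r,50,10);print(n,u,q,onplane(n,[u],50))
cv2.imwrite('pics/c5.png',np.vstack([cv2.resize(s[160:220,220:400],None,fx=4,fy=4,interpolation=2),cv2.resize(t[200:260,260:440],None,fx=4,fy=4,interpolation=2)]))"
```

```text
top [359.54117647 241.4       ] [ 0  9 17 10 85] [[ 455.02217164 -145.12943614   50.        ]]
top [356.61340206 244.07731959] [  0  14  22  15 194] [[ 447.08149652 -136.69135467   50.        ]]
scene [271.69491525 180.05084746] [ 4  6 10  7 59] [[ 468.70071826 -160.84740649   50.        ]]
scene [271.69491525 180.05084746] [ 9 11 10  7 59] [[ 468.70071826 -160.84740649   50.        ]]
```

View pics/c5.png

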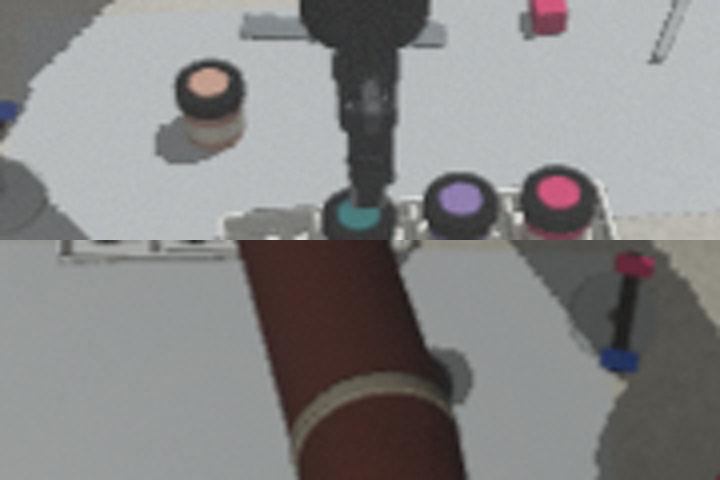

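The arm hides beige in the top view, but the scene view gives (468.7,-160.8), which agrees with the earlier top reading. Using (469,-160).

>>> {"api": "carry_out", "payload": {
  "targets": [-25,-31,0,0,-25,-31,0,0,-25,-31,0,0,-24,-31,0,0,0,0,0,0]
}}

```text
clock: 22.8
tcp_pos: [467.1, -159.3, 98.6]
ee_rot: [0.701, 0.713, -0.018, -0.003]
force: [0.1, 0.3, -0.1]
width: 85.0
```

```bash
python3 -c "
from h import *; st([469,-160,34])"
```

```text
t 22.8 tcp [ 467.1 -159.3   98.6] yaw 90.94 tiltz [-0.0285 -0.0211 -0.9994] w 85.0 F [ 0.1  0.3 -0.1] q [ 0.51  0.61 -0.36  2.    0.4   0.63 -0.11]
tool delta [ 0.6  3.8 64.5]
```

>>> {"api": "carry_out", "payload": {
  "targets": [0,3,12,0,0,0,15,0,0,0,0,0]
}}

```text
clock: 23.1
tcp_pos: [469.7, -159.3, 68.0]
ee_rot: [0.702, 0.712, -0.017, -0.004]
force: [-1.3, 0.0, 0.0]
width: 84.7
```

```bash
python3 -c "
from h import *; st([469,-160,34])"
```

```text
t 23.1 tcp [ 469.7 -159.3   68. ] yaw 90.89 tiltz [-0.0295 -0.0193 -0.9994] w 84.7 F [-1.3  0.   0. ] q [ 0.49  0.66 -0.33  2.01  0.43  0.56 -0.14]
tool delta [-0.   0.3 34. ]
```

>>> {"api": "carry_out", "payload": {
  "targets": [0,0,16,0,0,0,16,0,0,0,0,0]
}}

```text
clock: 23.4
tcp_pos: [471.8, -156.9, 33.4]
ee_rot: [0.7, 0.714, -0.016, -0.004]
force: [0.6, 0.1, -0.5]
width: 84.9
```

>>> {"api": "carry_out", "payload": {
  "targets": [0,0,0,0,0,0,0,0,0,0,0,0,0,0,0,0,0,0,0,0,0,0,0,0,0,0,0,0],
  "gripper": 40
}}

```text
clock: 24.1
tcp_pos: [474.5, -155.5, 35.5]
ee_rot: [0.699, 0.715, -0.015, -0.003]
force: [-0.3, 0.8, -0.5]
width: 48.5
```

>>> {"api": "carry_out", "payload": {
  "targets": [0,0,-25,0,0,0,-25,0,0,0,0,0]
}}

```text
clock: 24.4
tcp_pos: [475.1, -154.6, 86.1]
ee_rot: [0.699, 0.715, -0.015, -0.004]
force: [0.8, 0.0, -0.2]
width: 48.6
```

```bash
python3 -c "
from h import *; st([607,-123.5,82])"
```

```text
t 24.4 tcp [ 475.1 -154.6   86.1] yaw 91.33 tiltz [-0.0266 -0.0165 -0.9995] w 48.6 F [ 0.8  0.  -0.2] q [ 0.5   0.64 -0.36  1.99  0.41  0.61 -0.13]
tool delta [2.810e+01 1.327e+02 1.000e-01]
```

>>> {"api": "carry_out", "payload": {
  "targets": [8,33,0,0,8,33,0,0,7,33,0,0,7,33,0,0,0,0,0,0]
}}

```text
clock: 24.9
tcp_pos: [606.2, -122.5, 77.5]
ee_rot: [0.7, 0.714, -0.018, -0.006]
force: [-0.8, 1.0, 0.4]
width: 48.6
```

```bash
python3 -c "
from h import *; st([607,-121,39])
s,_=snapshot('scene')
u,q=dot(s,(290,205),12,50,10);print(u,q,onplane('scene',[u],100))
cv2.imwrite('pics/c6.png',cv2.resize(s[150:250,220:400],None,fx=4,fy=4,interpolation=2))"
```

```text
t 24.9 tcp [ 606.2 -122.5   77.5] yaw 91.1 tiltz [-0.0339 -0.0174 -0.9993] w 48.6 F [-0.8  1.   0.4] q [ 0.36  0.79 -0.36  1.65  0.38  0.81 -0.16]
tool delta [ 2.1  2.2 38.4]
[278.  205.5] [ 0 12  1  2  2] [[ 614.14106829 -138.86919796  100.        ]]
```

View pics/c6.png

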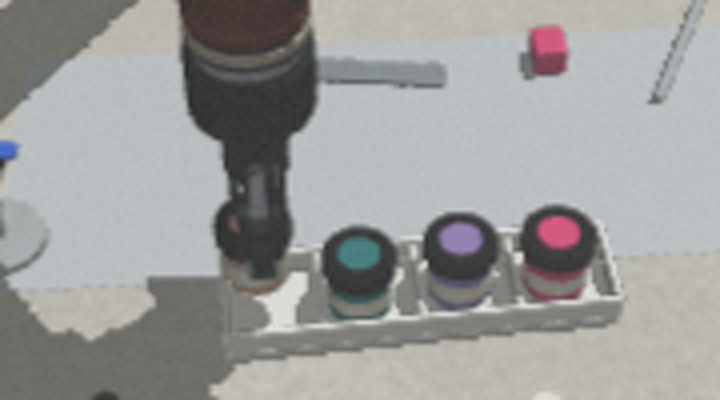

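Beige is held, with its centre a few mm to -y of the TCP. Lowering.

>>> {"api": "carry_out", "payload": {
  "targets": [3,2,10,0,0,1,12,0,0,1,10,0,0,0,5,0,0,0,0,0]
}}

```text
clock: 25.45
tcp_pos: [602.0, -122.8, 38.6]
ee_rot: [0.701, 0.712, -0.023, -0.008]
force: [0.4, 0.3, -0.5]
width: 48.6
```

```bash
python3 -c "
from h import *; st([607,-120,39])"
```

```text
t 25.4 tcp [ 602.  -122.8   38.6] yaw 90.93 tiltz [-0.0439 -0.0213 -0.9988] w 48.6 F [ 0.4  0.3 -0.5] q [ 0.35  0.84 -0.33  1.67  0.41  0.75 -0.18]
tool delta [ 2.8  5.1 -0.7]
```

>>> {"api": "carry_out", "payload": {
  "targets": [3,4,1,0,0,0,2,0,0,0,0,0]
}}

```text
clock: 25.75
tcp_pos: [602.0, -123.0, 38.9]
ee_rot: [0.702, 0.711, -0.028, -0.009]
force: [-0.2, 1.5, -1.2]
width: 48.9
```

>>> {"api": "carry_out", "payload": {
  "targets": [0,0,0,0,0,0,0,0,0,0,0,0,0,0,0,0,0,0,-25,0,0,0,-30,0,0,0,-30,0,0,0,-30,0,0,0,0,0],
  "gripper": 85
}}

```text
clock: 26.65
tcp_pos: [605.6, -121.3, 152.7]
ee_rot: [0.703, 0.711, -0.031, -0.012]
force: [0.4, 0.1, 0.6]
width: 85.0
```

```bash
python3 -c "
from h import *; st()
s,_=snapshot('scene');t,_=snapshot('top')
cv2.imwrite('pics/top5.png',t)
u,q=dot(s,(287,213),9,50,10);print(u,q,onplane('scene',[u],54))
u,q=dot(t,(191.3,204.8),8,35,133);v,q2=dot(s,(456.5,192.3),8,35,132);print(u,v,tri(u,v))
for a,b,h in(((418.2,206),(211.7,205.7),171),((414.2,229.4),(218.9,187),112)):
  u,q=dot(t,a,8,50,h);v,q2=dot(s,b,8,50,h);print(u,v,tri(u,v))
cv2.imwrite('pics/c7.png',np.hstack([cv2.resize(s[150:250,220:330],None,fx=3.5,fy=3.5,interpolation=2),cv2.resize(t[185:285,175:285],None,fx=3.5,fy=3.5,interpolation=2)]))"
```

```text
t 26.6 tcp [ 605.6 -121.3  152.7] yaw 90.69 tiltz [-0.0609 -0.0269 -0.9978] w 85.0 F [0.4 0.1 0.6] q [ 0.37  0.7  -0.39  1.57  0.33  0.99 -0.12]
[283.37837838 213.36486486] [ 0  6 12  8 74] [[ 600.54786457 -128.61315442   54.        ]]
[191.29411765 204.8627451 ] [456.45783133 192.25301205] (array([552.03760887, 347.71205521,  46.80893607]), np.float64(1.8189979132069023))
[418.49056604 205.98113208] [211.96078431 205.92156863] (array([ 561.67764104, -315.77112823,   55.4428886 ]), np.float64(0.18063126060587031))
[414.35714286 229.5       ] [218.81632653 187.02040816] (array([ 492.80027192, -304.35543326,   56.52691151]), np.float64(1.5532821800388958))
```

View pics/c7.png

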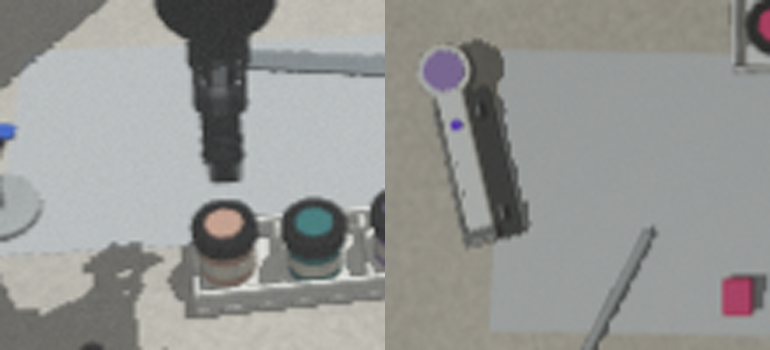

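```bash
python3 -c "
from h import *
t=cv2.imread('pics/top5.png');g=cv2.cvtColor(t,cv2.COLOR_BGR2HSV).astype(int)
print(g[225:250:6,190:210,2])
m=(g[...,2]>140)&(g[...,1]<30);m[:214]=0;m[253:]=0;m[:,:185]=0;m[:,206:]=0
N,l,S,c=cv2.connectedComponentsWithStats(m.astype(np.uint8));i=1+np.argmax(S[1:,4]);print(S[i])
p=np.argwhere(l==i)[:,::-1].astype(float);P=onplane('top',p,46)[:,:2]
f=cv2.fitLine(P.astype(np.float32),cv2.DIST_HUBER,0,.01,.01).ravel();d=f[:2]*np.sign(f[0]);n=np.array([-d[1],d[0]]);
print('dir',d,np.degrees(np.arctan2(d[1],d[0])),'mean',P.mean(0),'len',np.ptp(P@d),'wid',np.ptp(P@n))
h=onplane('top',[[191.3,204.85]],46)[0,:2];print('head',h,'offaxis',(h-f[2:])@n,'origin',h-82*d)
b=onplane('top',[[194.8,220.4]],46)[0,:2];print('btn',b,np.degrees(np.arctan2(*(h-b)[::-1])))
"
```

```text
[[142 103 107 168 168 169 169 167 169 164 114  64  63  61  61  62  62  63
   66  90]
 [145 139 101 111 163 145 167 169 169 167 167 134  69  64  62  62  62  63
   62  58]
 [142 141 139 126 109 126 168 169 169 169 168 168 156  95  66  62  63  63
   61  62]
 [151 151 149 150 145 111 102 168 167 168 168 169 170 166 124  66  64  72
   70  56]
 [150 148 145 146 148 141 112  95 141 169 169 167 153 151 137 113  69  51
   60  64]]
[185 214  12  39 275]
dir [0.98462564 0.17467798] 10.059918 mean [457.31654324 352.32290461] len 114.40146441665479 wid 31.56457118833859
head [552.41688952 348.79658263] offaxis -20.068768592290198 origin [471.67758593 334.47298758]
btn [507.12733055 336.66877521] 14.991154855474367
```

```bash
python3 -c "
from h import *
t=cv2.imread('pics/top5.png');g=cv2.cvtColor(t,cv2.COLOR_BGR2HSV).astype(int)
m=(g[...,2]>158)&(g[...,1]<30);m[:214]=0;m[256:]=0;m[:,:185]=0;m[:,212:]=0
N,l,S,c=cv2.connectedComponentsWithStats(m.astype(np.uint8));i=1+np.argmax(S[1:,4]);print(S[i])
p=np.argwhere(l==i)[:,::-1].astype(float);P=onplane('top',p,46)[:,:2]
f=cv2.fitLine(P.astype(np.float32),cv2.DIST_HUBER,0,.01,.01).ravel();d=f[:2]*np.sign(f[0]);n=np.array([-d[1],d[0]]);
print('dir',d,np.degrees(np.arctan2(d[1],d[0])),'mean',P.mean(0),'len',np.ptp(P@d),'wid',np.ptp(P@n))
h=onplane('top',[[191.3,204.85]],46)[0,:2];print('head',h,'offaxis',(h-f[2:])@n,'origin',h-82*d,'endalong',((P-h)@d).min())
for q in ([600,71],[596,6]):pass
for c,hu in(((287.6,190),171),((309,190),132),((330.5,190),91)):
  try:
    u,q=dot(t,c,8,35,hu);print(q,onplane('top',[u],54))
  except Exception as e:print(e)
"
```

```text
[191 214  14  36 216]
dir [0.959563   0.28149393] 16.349386 mean [473.82290063 327.39808272] len 106.42416971244802 wid 19.461668687927784
head [552.41688952 348.79658263] offaxis -1.6529089314601775 origin [473.73272357 325.71408027] endalong -132.2374143320599
[ 1  5 11 11 98] [[595.69440212  72.60908076  54.        ]]
[ 2  5 11 11 90] [[597.05374516   7.11569857  54.        ]]
[ 5  3 10 10 83] [[604.70306786 -60.10662224  54.        ]]
```

>>> {"api": "carry_out", "payload": {
  "targets": [37,-11,0,0,37,-11,0,0,37,-11,0,0,37,-11,0,0,37,-11,0,0,37,-11,0,0,37,-11,0,0,37,-11,0,0,37,-11,0,0,37,-11,0,0,37,-11,0,0,37,-11,0,0,0,0,0,0]
}}

```text
clock: 28.05
tcp_pos: [450.0, 327.3, 122.2]
ee_rot: [0.705, 0.706, -0.054, -0.024]
force: [-1.2, 0.3, -0.6]
width: 84.7
```

>>> {"api": "carry_out", "payload": {
  "targets": [0,0,0,-0.141,0,0,0,-0.141,0,0,0,-0.141,0,0,0,-0.141,0,0,0,-0.141,0,0,0,-0.141,0,0,0,-0.141,0,0,0,-0.141,0,0,0,-0.141,0,0,0,-0.141,0,0,0,-0.141,0,0,0,-0.141,0,0,0,-0.141,0,0,0,0]
}}

```text
clock: 29.45
tcp_pos: [439.9, 310.4, 98.3]
ee_rot: [-0.169, 0.982, -0.025, -0.079]
force: [-0.7, 0.3, -0.8]
width: 84.9
```

```bash
python3 -c "
from h import *; st([473.4,325.7,90])"
```

```text
t 29.4 tcp [439.9 310.4  98.3] yaw -160.63 tiltz [-0.1461 -0.0747 -0.9864] w 84.9 F [-0.7  0.3 -0.8] q [-0.12  0.87 -0.91  1.75  0.68  1.06  0.62]
tool delta [-37.5   3.4   2.2]
```

The tilt drifted to about 9.5° during that translation and turn. I'll probe what causes it before touching the lamp.

>>> {"api": "carry_out", "payload": {
  "targets": [0,0,0,0,0,0,0,0,0,0,0,0,0,0,0,0,0,0,0,0,0,0,0,0,0,0,0,0,0,0,0,0,0,0,0,0,0,0,0,0]
}}

```text
clock: 30.45
tcp_pos: [439.2, 309.1, 96.8]
ee_rot: [-0.164, 0.983, -0.026, -0.08]
force: [-0.7, 0.4, -0.3]
width: 85.2
```

```bash
python3 -c "
from h import *; st([473.4,325.7,150]);s=sense();print(s['joint_efforts'],s['joint_vel'])"
```

```text
t 30.4 tcp [439.2 309.1  96.8] yaw -161.12 tiltz [-0.1478 -0.0776 -0.986 ] w 85.2 F [-0.7  0.4 -0.3] q [-0.13  0.87 -0.9   1.75  0.67  1.06  0.61]
tool delta [-28.4   3.1 -58.8]
[-8.57389241e-03 -4.41742301e+01 -1.08295396e+01 -1.02361465e+01
 -3.18741007e-01  3.59100429e-01 -1.09402752e-04] [ 0.00139422 -0.00067075 -0.00101507 -0.00225111 -0.00173423 -0.00260705
 -0.00037052]
```

>>> {"api": "carry_out", "payload": {
  "targets": [0,0,-25,0,0,0,-25,0,0,0,0,0]
}}

```text
clock: 30.75
tcp_pos: [446.4, 312.7, 146.7]
ee_rot: [-0.165, 0.983, -0.027, -0.081]
force: [-0.1, 1.2, 1.2]
width: 85.0
```

```bash
python3 -c "
from h import *; st([473.4,325.7,150])"
```

```text
t 30.8 tcp [446.4 312.7 146.7] yaw -161.11 tiltz [-0.1499 -0.0789 -0.9855] w 85.0 F [-0.1  1.2  1.2] q [-0.11  0.82 -0.94  1.68  0.61  1.16  0.66]
tool delta [-28.8   3.3  -8.3]
```

>>> {"api": "carry_out", "payload": {
  "targets": [0,0,0,0.14,0,0,0,0.14,0,0,0,0.14,0,0,0,0.14,0,0,0,0]
}}

```text
clock: 31.25
tcp_pos: [445.2, 310.9, 143.8]
ee_rot: [0.124, 0.988, -0.05, -0.071]
force: [0.2, 0.1, 0.2]
width: 85.0
```

```bash
python3 -c "
from h import *; st([473.4,325.7,150])"
```

```text
t 31.2 tcp [445.2 310.9 143.8] yaw 165.26 tiltz [-0.1525 -0.0814 -0.9849] w 85.0 F [0.2 0.1 0.2] q [-0.18  0.76 -0.78  1.69  0.51  1.1   0.18]
tool delta [-22.5  20.3 -11.6]
```

>>> {"api": "carry_out", "payload": {
  "targets": [0,0,0,0.03,0,0,0,0.03,0,0,0,0.03,0,0,0,0.03,0,0,0,0.03,0,0,0,0.03,0,0,0,0.03,0,0,0,0.03,0,0,0,0.03,0,0,0,0.03]
}}

```text
clock: 32.25
tcp_pos: [444.6, 310.2, 142.2]
ee_rot: [0.279, 0.956, -0.061, -0.063]
force: [0.0, -0.7, 0.0]
width: 85.3
```

```bash
python3 -c "
from h import *; st([473.4,325.7,150])"
```

```text
t 32.2 tcp [444.6 310.2 142.2] yaw 147.12 tiltz [-0.155  -0.0824 -0.9845] w 85.3 F [ 0.  -0.7  0. ] q [-0.23  0.73 -0.69  1.7   0.44  1.07 -0.07]
tool delta [-15.   26.9 -13.4]
```

>>> {"api": "carry_out", "payload": {
  "targets": [0,0,0,-0.0425,0,0,0,-0.0425,0,0,0,-0.0425,0,0,0,-0.0425,0,0,0,-0.0425,0,0,0,-0.0425,0,0,0,-0.0425,0,0,0,-0.0425,0,0,0,-0.0425,0,0,0,-0.0425,0,0,0,-0.0425,0,0,0,-0.0425,0,0,0,-0.0425,0,0,0,-0.0425,0,0,0,-0.0425,0,0,0,-0.0425,0,0,0,-0.0425,0,0,0,-0.0425,0,0,0,-0.0425,0,0,0,-0.0425]
}}

```text
clock: 34.25
tcp_pos: [445.3, 309.8, 142.4]
ee_rot: [-0.143, 0.986, -0.031, -0.082]
force: [0.8, -0.3, 0.1]
width: 84.9
```

```bash
python3 -c "
from h import *; st([473.4,325.7,140])"
```

```text
t 34.2 tcp [445.3 309.8 142.4] yaw -163.65 tiltz [-0.1531 -0.0844 -0.9846] w 84.9 F [ 0.8 -0.3  0.1] q [-0.11  0.81 -0.93  1.69  0.61  1.16  0.62]
tool delta [-31.4   7.2  -3.3]
```

>>> {"api": "carry_out", "payload": {
  "targets": [20,0,0,0,20,0,0,0,20,0,0,0,20,0,0,0,20,0,0,0,0,0,0,0]
}}

```text
clock: 34.85
tcp_pos: [348.1, 281.2, 159.3]
ee_rot: [-0.138, 0.986, -0.031, -0.082]
force: [-0.4, 0.7, -0.3]
width: 84.8
```

```bash
python3 -c "
from h import *; st([473.4,325.7,140])"
```

```text
t 34.9 tcp [348.1 281.2 159.3] yaw -164.24 tiltz [-0.1533 -0.0842 -0.9846] w 84.8 F [-0.4  0.7 -0.3] q [-0.08  0.68 -0.98  1.94  0.56  1.03  0.51]
tool delta [-134.1    8.6   -3.9]
```

>>> {"api": "carry_out", "payload": {
  "targets": [-20,0,0,0,-20,0,0,0,-20,0,0,0,-20,0,0,0,-20,0,0,0,0,0,0,0]
}}

```text
clock: 35.45
tcp_pos: [451.8, 308.7, 141.2]
ee_rot: [-0.134, 0.987, -0.032, -0.079]
force: [0.4, -0.4, 0.4]
width: 84.9
```

```bash
python3 -c "
from h import *; st([473.4,325.7,140])"
```

```text
t 35.5 tcp [451.8 308.7 141.2] yaw -164.77 tiltz [-0.1477 -0.084  -0.9855] w 84.9 F [ 0.4 -0.4  0.4] q [-0.11  0.82 -0.92  1.68  0.61  1.16  0.61]
tool delta [-25.2  10.6  -3.4]
```

>>> {"api": "carry_out", "payload": {
  "targets": [0,20,0,0,0,20,0,0,0,20,0,0,0,20,0,0,0,20,0,0,0,0,0,0]
}}

```text
clock: 36.05
tcp_pos: [424.8, 406.2, 135.3]
ee_rot: [-0.129, 0.988, -0.033, -0.081]
force: [0.5, -0.7, 0.5]
width: 85.3
```

```bash
python3 -c "
from h import *; st([473.4,325.7,140])"
```

```text
t 36.0 tcp [424.8 406.2 135.3] yaw -165.31 tiltz [-0.1505 -0.0865 -0.9848] w 85.3 F [ 0.5 -0.7  0.5] q [-0.3   0.87 -0.9   1.57  0.6   1.19  0.5 ]
tool delta [-25.4 -90.5  -5. ]
```

>>> {"api": "carry_out", "payload": {
  "targets": [0,-20,0,0,0,-20,0,0,0,-20,0,0,0,-20,0,0,0,-20,0,0,0,0,0,0]
}}

```text
clock: 36.65
tcp_pos: [451.6, 300.9, 139.2]
ee_rot: [-0.128, 0.988, -0.037, -0.081]
force: [0.0, 0.6, 0.6]
width: 85.1
```

```bash
python3 -c "
from h import *; st([473.4,325.7,140])"
```

```text
t 36.6 tcp [451.6 300.9 139.2] yaw -165.53 tiltz [-0.151  -0.0942 -0.984 ] w 85.1 F [0.  0.6 0.6] q [-0.11  0.82 -0.91  1.69  0.61  1.16  0.61]
tool delta [-26.8  18.3  -6.4]
```

Small steps (20 mm or less) hardly drift, so I'll use those while carrying. The tilt lies mostly along the handle, which is harmless for the grip. Moving above the lamp and checking the pots from above.

>>> {"api": "carry_out", "payload": {
  "targets": [-9,6,0,-0.023,-9,6,0,0,-8,6,0,0,0,0,0,0]
}}

```text
clock: 37.05
tcp_pos: [472.6, 329.0, 133.7]
ee_rot: [-0.14, 0.986, -0.035, -0.081]
force: [-0.1, -0.0, -0.1]
width: 84.9
```

```bash
python3 -c "
from h import *; st([471.7,324.7,72])
t,_=snapshot('top');cv2.imwrite('pics/top6.png',t)
for c,hu in(((287.6,190),171),((309,190),132),((330.5,190),91),((353,190),10)):
  try:
    u,q=dot(t,c,8,35,hu);print(q,onplane('top',[u],54))
  except Exception as e:print(e)
cv2.imwrite('pics/c8.png',np.hstack([cv2.resize(t[170:230,265:375],None,fx=3.5,fy=3.5,interpolation=2),cv2.resize(t[190:250,165:275],None,fx=3.5,fy=3.5,interpolation=2)]))"
```

```text
t 37.0 tcp [472.6 329.  133.7] yaw -164.04 tiltz [-0.1507 -0.0914 -0.9843] w 84.9 F [-0.1 -0.  -0.1] q [-0.15  0.86 -0.9   1.6   0.63  1.2   0.64]
tool delta [-8.4 -1.  61.2]
[ 1  5 11 10 89] [[596.85150622  72.62426235  54.        ]]
[ 2  5 11 10 89] [[597.55648698   7.21256219  54.        ]]
[ 5  3 10 10 84] [[604.83401244 -60.23191826  54.        ]]
[ 4  4 11 11 93] [[ 601.53226639 -126.88189703   54.        ]]
```

View pics/c8.png

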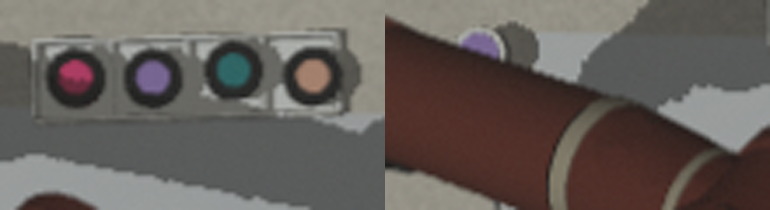

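All four pots stand in their own cells. Descending to the lamp.

>>> {"api": "carry_out", "payload": {
  "targets": [-2,0,15,0,-2,0,15,0,-2,0,15,0,-2,0,15,0,0,0,0,0]
}}

```text
clock: 37.6
tcp_pos: [468.3, 324.5, 66.5]
ee_rot: [-0.142, 0.986, -0.036, -0.083]
force: [0.5, -0.0, -0.9]
width: 84.9
```

```bash
python3 -c "
from h import *; st([471.7,324.7,24])"
```

```text
t 37.6 tcp [468.3 324.5  66.5] yaw -163.87 tiltz [-0.154  -0.0954 -0.9834] w 84.9 F [ 0.5 -0.  -0.9] q [-0.17  0.94 -0.85  1.66  0.7   1.09  0.59]
tool delta [-10.6   1.2  41.3]
```

>>> {"api": "carry_out", "payload": {
  "targets": [-5,1,12,0,-5,0,12,0,-1,0,12,0,0,0,4,0,0,0,0,0]
}}

```text
clock: 38.1
tcp_pos: [473.0, 324.5, 20.9]
ee_rot: [-0.141, 0.986, -0.036, -0.084]
force: [0.1, 0.8, -0.3]
width: 84.9
```

```bash
python3 -c "
from h import *; st([471.7,324.7,24])
s,_=snapshot('scene')
cv2.imwrite('pics/c9.png',cv2.resize(s[120:220,370:520],None,fx=5,fy=5,interpolation=2))"
```

```text
t 38.1 tcp [473.  324.5  20.9] yaw -163.93 tiltz [-0.1545 -0.0953 -0.9834] w 84.9 F [ 0.1  0.8 -0.3] q [-0.19  1.   -0.82  1.66  0.75  1.03  0.57]
tool delta [ 1.7  0.4 -2.9]
```

View pics/c9.png

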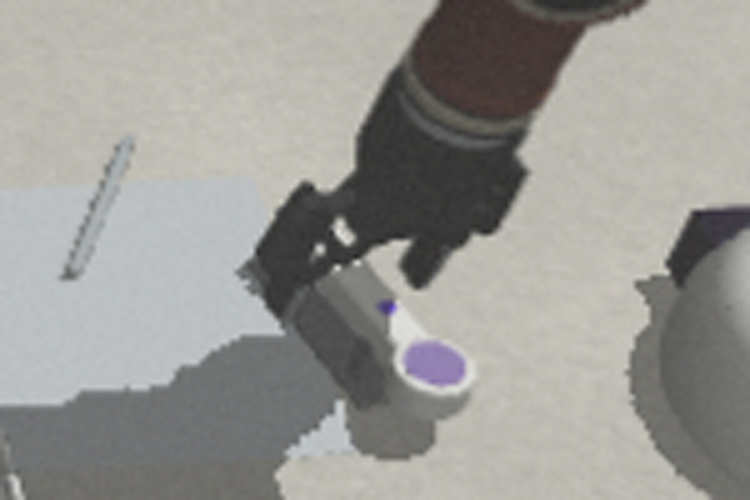

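The fingers straddle the handle. Closing.

>>> {"api": "carry_out", "payload": {
  "targets": [1,0,-3,0,0,0,-1,0,0,0,0,0,0,0,0,0,0,0,0,0,0,0,0,0,0,0,0,0,0,0,0,0,0,0,0,0,0,0,0,0],
  "gripper": 15,
  "grip_force": 40
}}

```text
clock: 39.15
tcp_pos: [473.5, 326.0, 28.0]
ee_rot: [-0.141, 0.986, -0.035, -0.082]
force: [-0.4, 0.0, -0.0]
width: 23.2
```

```bash
python3 -c "
from h import *; st([472,325,90])"
```

```text
t 39.1 tcp [473.5 326.   28. ] yaw -163.9 tiltz [-0.1511 -0.0922 -0.9842] w 23.2 F [-0.4  0.  -0. ] q [-0.18  0.99 -0.82  1.66  0.74  1.03  0.57]
tool delta [ 12.3  -3.4 -60.7]
```

>>> {"api": "carry_out", "payload": {
  "targets": [2,-0.7,-12,0,2,-0.7,-12,0,2,-0.7,-12,0,2,-0.7,-12,0,2,-0.7,-12,0,2,-0.7,-12,0,2,-0.7,-12,0,0,0,0,0]
}}

```text
clock: 39.95
tcp_pos: [474.6, 325.9, 122.5]
ee_rot: [-0.142, 0.986, -0.034, -0.08]
force: [0.6, 0.4, -0.9]
width: 23.0
```

```bash
cat >> h.py <<'E'
def lamp(n):
    """lamp state relative to grip reference; n=nail xy"""
    from scipy.spatial.transform import Rotation as R
    s=sense(); r=R.from_quat(s["ee_rot"]).as_matrix(); z0=np.array([-.1511,-.0922]);z0=np.r_[z0,-np.sqrt(1-z0@z0)]
    y0=np.radians(-163.9); ux=np.array([np.cos(y0),np.sin(y0),0]); ux[2]=-(ux@z0)/z0[2]; ux/=np.linalg.norm(ux)
    r0=np.c_[ux,np.cross(z0,ux),z0]; L=r@r0.T   # lamp-rotation since grip
    w=s["tcp_pos"]+L@np.array([78.5,22.2,-6.0])
    print("t",round(s["clock"],2),"tcp",np.round(s["tcp_pos"],1),"lamp rotvec deg",np.round(np.degrees(R.from_matrix(L).as_rotvec()),1),"window",np.round(w,1),"w",round(s["width"],1),"F",np.round(s["force"],1),"q",np.round(s["qpos"],2))
    d=np.r_[n,88.]-w if len(n)==2 else np.array(n)-w
    print("world d",np.round(d,1),"tool delta",np.round(r.T@d,1))
E
python3 -c "
from h import *; lamp([561.7,-315.6,140])
s,_=snapshot('scene');t,_=snapshot('top')
v,q2=dot(s,(456,170),20,35,132);u,q=dot(t,(191,204),14,35,133);print(u,v,q,q2,tri(u,v))"
```

```text
t 39.95 tcp [474.6 325.9 122.5] lamp rotvec deg [ 0.1 -0.1  0. ] window [553.1 348.1 116.8] w 23.0 F [ 0.6  0.4 -0.9] q [-0.15  0.87 -0.9   1.61  0.64  1.18  0.64]
world d [   8.6 -663.7   23.2] tool delta [ 177.7 -639.    35.8]
[182.92682927 198.65853659] [467.14117647 166.42352941] [ 1  6 10  7 41] [25 13 13  8 85] (array([560.80249255, 345.15778659, 149.65018012]), np.float64(2.0059574852255087))
```

>>> {"api": "carry_out", "payload": {
  "targets": [5,-19,1,0,5,-19,1,0,5,-19,1,0,5,-19,1,0,5,-19,1,0,5,-19,1,0,5,-19,1,0,5,-19,1,0,5,-19,1,0,5,-19,1,0,5,-19,1,0,5,-19,1,0,5,-19,1,0,5,-19,1,0,5,-19,1,0,5,-19,1,0,0,0,0,0]
}}

```text
clock: 41.75
tcp_pos: [475.5, -7.5, 120.3]
ee_rot: [-0.143, 0.984, -0.038, -0.096]
force: [0.1, 0.3, -1.4]
width: 23.5
```

```bash
python3 -c "
from h import *; lamp([561.7,-315.6,130])"
```

```text
t 41.75 tcp [475.5  -7.5 120.3] lamp rotvec deg [-0.6  1.6  0.1] window [553.7  14.9 111.9] w 23.5 F [ 0.1  0.3 -1.4] q [ 0.48  0.77 -0.92  1.9   0.72  1.09  1.05]
world d [   8.  -330.5   18.1] tool delta [  86.6 -319.2   14.6]
```

>>> {"api": "carry_out", "payload": {
  "targets": [4,-14,0.7,0,4,-14,0.7,0,4,-14,0.7,0,4,-14,0.7,0,4,-14,0.7,0,4,-14,0.7,0,4,-14,0.7,0,4,-14,0.7,0,4,-14,0.7,0,4,-14,0.7,0,4,-14,0.7,0,4,-14,0.7,0,4,-14,0.7,0,4,-14,0.7,0,4,-14,0.7,0,4,-14,0.7,0,4,-14,0.7,0,4,-14,0.7,0,0,0,0,0]
}}

```text
clock: 43.65
tcp_pos: [475.6, -290.8, 132.5]
ee_rot: [-0.142, 0.984, -0.036, -0.098]
force: [-0.6, -0.2, -2.6]
width: 23.0
```

```bash
python3 -c "
from h import *; lamp([561.7,-315.6])"
```

```text
t 43.65 tcp [ 475.6 -290.8  132.5] lamp rotvec deg [-0.4  1.8 -0. ] window [ 553.8 -268.7  123.9] w 23.0 F [-0.6 -0.2 -2.6] q [ 0.93  0.82 -0.9   1.71  0.8   1.2   1.59]
world d [  7.9 -46.9 -35.9] tool delta [ -1.9 -45.6  38.3]
```

>>> {"api": "carry_out", "payload": {
  "targets": [-0.5,-11,9,0,-0.5,-11,9,0,-0.5,-11,9,0,0,-10,8,0,0,0,0,0]
}}

```text
clock: 44.15
tcp_pos: [482.8, -337.9, 95.7]
ee_rot: [-0.142, 0.984, -0.035, -0.098]
force: [-0.4, 0.9, -1.1]
width: 23.6
```

```bash
python3 -c "
from h import *; lamp([561.7,-315.6])"
```

```text
t 44.15 tcp [ 482.8 -337.9   95.7] lamp rotvec deg [-0.3  1.9  0.1] window [ 561.1 -315.7   87. ] w 23.6 F [-0.4  0.9 -1.1] q [ 0.96  0.89 -0.86  1.65  0.86  1.18  1.64]
world d [0.6 0.1 1. ] tool delta [-0.4 -0.1 -1.1]
```

>>> {"api": "carry_out", "payload": {
  "targets": [0,0,-0.5,0,0,0,0,0,0,0,0,0,0,0,0,0,0,0,0,0,0,0,0,0,0,0,0,0,0,0,0,0,0,0,0,0,0,0,0,0]
}}

```text
clock: 45.15
tcp_pos: [484.2, -335.2, 97.4]
ee_rot: [-0.144, 0.984, -0.035, -0.097]
force: [-0.1, 0.8, -1.4]
width: 23.3
```

```bash
python3 -c "
from h import *; lamp([561.7,-315.6])
s,_=snapshot('scene');t,_=snapshot('top')
v,q2=dot(s,(211,196),14,35,132);u,q=dot(t,(421,202),12,35,133);print(u,v,q,q2,tri(u,v));print(onplane('top',[u],111),onplane('scene',[v],111))
cv2.imwrite('pics/c10.png',np.hstack([cv2.resize(s[130:240,150:260],None,fx=3.5,fy=3.5,interpolation=2),cv2.resize(t[160:270,370:480],None,fx=3.5,fy=3.5,interpolation=2)]))"
```

```text
t 45.15 tcp [ 484.2 -335.2   97.4] lamp rotvec deg [-0.2  1.8  0.3] window [ 562.3 -312.6   88.9] w 23.3 F [-0.1  0.8 -1.4] q [ 0.96  0.89 -0.86  1.65  0.86  1.18  1.64]
world d [-0.6 -3.  -0.9] tool delta [ 1.2 -2.6  1.3]
[417.47916667 203.66666667] [208.99029126 190.5631068 ] [ 6  8  6 12 48] [  6   4  13  10 103] (array([ 563.96943604, -306.14815522,  114.67049598]), np.float64(9.324198493063694))
[[ 563.61752918 -302.13935174  111.        ]] [[ 559.90776906 -312.20985171  111.        ]]
```

View pics/c10.png

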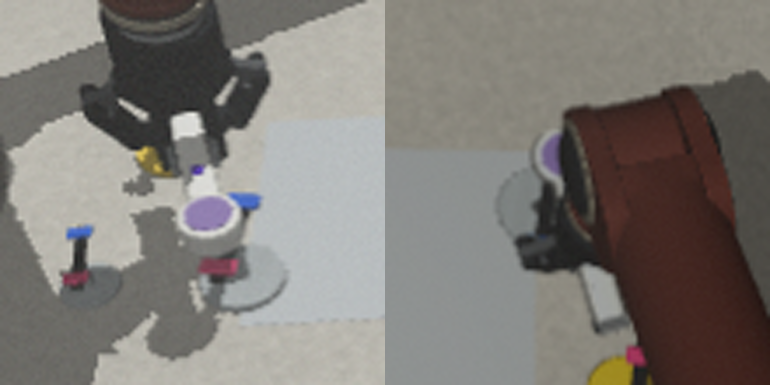

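The lamp head is over the pink nail, level to about 2°. Holding with a small drift compensation.

>>> {"api": "carry_out", "payload": {
  "targets": [0.6,-1.3,0.7,0,0.1,-0.2,0.1,0,0.1,-0.2,0.1,0,0.1,-0.2,0.1,0,0.1,-0.2,0.1,0,0.1,-0.2,0.1,0,0.1,-0.2,0.1,0,0.1,-0.2,0.1,0,0.1,-0.2,0.1,0,0.1,-0.2,0.1,0,0.1,-0.2,0.1,0,0.1,-0.2,0.1,0,0.1,-0.2,0.1,0,0.1,-0.2,0.1,0,0.1,-0.2,0.1,0,0.1,-0.2,0.1,0,0.1,-0.2,0.1,0,0.1,-0.2,0.1,0,0.1,-0.2,0.1,0,0.1,-0.2,0.1,0]
}}

```text
clock: 47.25
tcp_pos: [482.6, -341.6, 95.3]
ee_rot: [-0.144, 0.984, -0.034, -0.097]
force: [0.3, 0.1, -0.8]
width: 23.1
```

```bash
python3 -c "
from h import *; lamp([561.7,-315.6])"
```

```text
t 47.25 tcp [ 482.6 -341.6   95.3] lamp rotvec deg [-0.2  1.8  0.3] window [ 560.8 -319.    86.8] w 23.1 F [ 0.3  0.1 -0.8] q [ 0.97  0.9  -0.86  1.65  0.86  1.18  1.65]
world d [0.9 3.4 1.2] tool delta [-1.6  2.9 -1.7]
```

>>> {"api": "carry_out", "payload": {
  "targets": [-0.5,1,-0.5,0,-0.5,1,-0.5,0,0,0,0,0,0,0,0,0,0,0,0,0,0,0,0,0,0,0,0,0,0,0,0,0,0,0,0,0,0,0,0,0,0,0,0,0,0,0,0,0,0,0,0,0,0,0,0,0,0,0,0,0,0,0,0,0,0,0,0,0,0,0,0,0,0,0,0,0,0,0,0,0]
}}

```text
clock: 49.25
tcp_pos: [483.2, -339.1, 96.1]
ee_rot: [-0.144, 0.984, -0.034, -0.097]
force: [-0.5, -0.4, -0.5]
width: 23.2
```

```bash
python3 -c "
from h import *; lamp([561.7,-315.6])"
```

```text
t 49.25 tcp [ 483.2 -339.1   96.1] lamp rotvec deg [-0.2  1.8  0.3] window [ 561.4 -316.5   87.5] w 23.2 F [-0.5 -0.4 -0.5] q [ 0.96  0.89 -0.86  1.65  0.86  1.18  1.65]
world d [0.3 0.9 0.5] tool delta [-0.5  0.8 -0.6]
```

Very stable now. I'll add a full clean 6 s hold.

>>> {"api": "carry_out", "payload": {
  "targets": [0,0,0,0,0,0,0,0,0,0,0,0,0,0,0,0,0,0,0,0,0,0,0,0,0,0,0,0,0,0,0,0,0,0,0,0,0,0,0,0,0,0,0,0,0,0,0,0,0,0,0,0,0,0,0,0,0,0,0,0,0,0,0,0,0,0,0,0,0,0,0,0,0,0,0,0,0,0,0,0]
}}

```text
clock: 51.25
tcp_pos: [483.2, -339.1, 96.1]
ee_rot: [-0.144, 0.984, -0.034, -0.097]
force: [0.5, 0.0, -0.7]
width: 23.5
```

>>> {"api": "carry_out", "payload": {
  "targets": [0,0,0,0,0,0,0,0,0,0,0,0,0,0,0,0,0,0,0,0,0,0,0,0,0,0,0,0,0,0,0,0,0,0,0,0,0,0,0,0,0,0,0,0,0,0,0,0,0,0,0,0,0,0,0,0,0,0,0,0,0,0,0,0,0,0,0,0,0,0,0,0,0,0,0,0,0,0,0,0]
}}

```text
clock: 53.25
tcp_pos: [483.2, -339.1, 96.1]
ee_rot: [-0.144, 0.984, -0.034, -0.097]
force: [-0.4, 1.9, -0.3]
width: 23.5
```

>>> {"api": "carry_out", "payload": {
  "targets": [0,0,0,0,0,0,0,0,0,0,0,0,0,0,0,0,0,0,0,0,0,0,0,0,0,0,0,0,0,0,0,0,0,0,0,0,0,0,0,0,0,0,0,0,0,0,0,0,0,0,0,0,0,0,0,0,0,0,0,0,0,0,0,0,0,0,0,0,0,0,0,0,0,0,0,0,0,0,0,0]
}}

```text
clock: 55.25
tcp_pos: [483.2, -339.1, 96.1]
ee_rot: [-0.144, 0.984, -0.034, -0.097]
force: [0.2, -0.4, -0.4]
width: 23.2
```

```bash
python3 -c "
from h import *; lamp([492.8,-304.2])"
```

```text
t 55.25 tcp [ 483.2 -339.1   96.1] lamp rotvec deg [-0.2  1.8  0.3] window [ 561.4 -316.5   87.5] w 23.2 F [ 0.2 -0.4 -0.4] q [ 0.96  0.89 -0.86  1.65  0.86  1.18  1.65]
world d [-68.6  12.3   0.5] tool delta [61.1 31.7 10.8]
```

Now blue, in 10 mm steps.

>>> {"api": "carry_out", "payload": {
  "targets": [9,4.7,1.6,0,9,4.7,1.6,0,9,4.7,1.6,0,9,4.7,1.6,0,9,4.7,1.6,0,9,4.7,1.6,0,3,2,0.5,0,0,0,0,0,0,0,0,0]
}}

```text
clock: 56.15
tcp_pos: [409.8, -325.8, 96.9]
ee_rot: [-0.144, 0.984, -0.034, -0.099]
force: [-0.2, 0.4, -1.1]
width: 23.1
```

```bash
python3 -c "
from h import *; lamp([492.8,-304.2])"
```

```text
t 56.15 tcp [ 409.8 -325.8   96.9] lamp rotvec deg [-0.2  2.   0.2] window [ 488.  -303.3   88. ] w 23.1 F [-0.2  0.4 -1.1] q [ 1.05  0.82 -0.87  1.85  0.88  1.08  1.6 ]
world d [ 4.8 -0.9 -0. ] tool delta [-4.3 -2.2 -0.8]
```

>>> {"api": "carry_out", "payload": {
  "targets": [-2.2,-1.1,-0.4,0,-2,-1,-0.4,0,0,0,0,0,0,0,0,0]
}}

```text
clock: 56.55
tcp_pos: [416.7, -326.6, 96.9]
ee_rot: [-0.144, 0.984, -0.035, -0.098]
force: [0.6, 1.1, -2.2]
width: 23.3
```

```bash
python3 -c "
from h import *; lamp([492.8,-304.2])
s,_=snapshot('scene')
v,q2=dot(s,(215,176),14,35,132);print(v,q2,onplane('scene',[v],111))"
```

```text
t 56.55 tcp [ 416.7 -326.6   96.9] lamp rotvec deg [-0.2  1.9  0.3] window [ 494.8 -304.1   88.2] w 23.3 F [ 0.6  1.1 -2.2] q [ 1.04  0.83 -0.87  1.83  0.87  1.09  1.6 ]
world d [-2.  -0.1 -0.2] tool delta [1.9 0.5 0.6]
[215.56626506 172.51807229] [ 9  7 12  8 83] [[ 493.08453394 -303.23373075  111.        ]]
```

>>> {"api": "carry_out", "payload": {
  "targets": [0,0,0,0,0,0,0,0,0,0,0,0,0,0,0,0,0,0,0,0,0,0,0,0,0,0,0,0,0,0,0,0,0,0,0,0,0,0,0,0]
}}

```text
clock: 57.6
tcp_pos: [416.6, -326.5, 96.9]
ee_rot: [-0.144, 0.984, -0.034, -0.098]
force: [-0.4, -0.6, -0.4]
width: 23.2
```

```bash
python3 -c "
from h import *; lamp([492.8,-304.2])"
```

```text
t 57.6 tcp [ 416.6 -326.5   96.9] lamp rotvec deg [-0.2  1.9  0.3] window [ 494.7 -303.9   88.1] w 23.2 F [-0.4 -0.6 -0.4] q [ 1.04  0.83 -0.87  1.83  0.87  1.09  1.6 ]
world d [-1.9 -0.3 -0.1] tool delta [1.9 0.3 0.5]
```

>>> {"api": "carry_out", "payload": {
  "targets": [0,0,0,0,0,0,0,0,0,0,0,0,0,0,0,0,0,0,0,0,0,0,0,0,0,0,0,0,0,0,0,0,0,0,0,0,0,0,0,0,0,0,0,0,0,0,0,0,0,0,0,0,0,0,0,0,0,0,0,0,0,0,0,0,0,0,0,0,0,0,0,0,0,0,0,0,0,0,0,0]
}}

```text
clock: 59.6
tcp_pos: [416.6, -326.5, 96.8]
ee_rot: [-0.144, 0.984, -0.034, -0.098]
force: [0.4, -0.5, -1.7]
width: 23.0
```

>>> {"api": "carry_out", "payload": {
  "targets": [0,0,0,0,0,0,0,0,0,0,0,0,0,0,0,0,0,0,0,0,0,0,0,0,0,0,0,0,0,0,0,0,0,0,0,0,0,0,0,0,0,0,0,0,0,0,0,0,0,0,0,0,0,0,0,0,0,0,0,0,0,0,0,0,0,0,0,0,0,0,0,0,0,0,0,0,0,0,0,0]
}}

```text
clock: 61.6
tcp_pos: [416.6, -326.5, 96.8]
ee_rot: [-0.144, 0.984, -0.034, -0.098]
force: [-1.2, 0.0, -1.4]
width: 23.4
```

>>> {"api": "carry_out", "payload": {
  "targets": [0,0,0,0,0,0,0,0,0,0,0,0,0,0,0,0,0,0,0,0,0,0,0,0,0,0,0,0,0,0,0,0,0,0,0,0,0,0,0,0,0,0,0,0,0,0,0,0,0,0,0,0,0,0,0,0,0,0,0,0]
}}

```text
clock: 63.1
tcp_pos: [416.6, -326.5, 96.9]
ee_rot: [-0.144, 0.984, -0.035, -0.098]
force: [0.6, 0.5, -1.7]
width: 22.6
```

>>> {"api": "carry_out", "payload": {
  "targets": [2,-0.4,-10,0,2,-0.4,-10,0,2,-0.4,-10,0,2,-0.4,-10,0,0,0,0,0]
}}

```text
clock: 63.6
tcp_pos: [417.6, -326.3, 142.3]
ee_rot: [-0.144, 0.984, -0.035, -0.098]
force: [0.1, -0.7, -0.6]
width: 23.4
```

```bash
python3 -c "
from h import *; lamp([552.5,348,125])"
```

```text
t 63.6 tcp [ 417.6 -326.3  142.3] lamp rotvec deg [-0.2  1.8  0.3] window [ 495.8 -303.7  133.7] w 23.4 F [ 0.1 -0.7 -0.6] q [ 1.07  0.77 -0.92  1.8   0.81  1.16  1.66]
world d [ 56.7 651.7  -8.7] tool delta [-235.7  606.9  -65.1]
```

>>> {"api": "carry_out", "payload": {
  "targets": [-9.4,-2.9,-1.7,0,-9.4,-2.9,-1.7,0,-9.4,-2.9,-1.7,0,-9.4,-2.9,-1.7,0,-9.4,-2.9,-1.7,0,-4.5,15,-1.5,0,-4.5,15,-1.5,0,-4.5,15,-1.5,0,-4.5,15,-1.5,0,-4.5,15,-1.5,0,-4.5,15,-1.5,0,-4.5,15,-1.5,0,-4.5,15,-1.5,0,-4.5,15,-1.5,0,-4.5,15,-1.5,0,-4.5,15,-1.5,0,-4.5,15,-1.5,0,-4.5,15,-1.5,0,-4.5,15,-1.5,0,-4.5,15,-1.5,0]
}}

```text
clock: 65.6
tcp_pos: [468.4, -64.7, 139.6]
ee_rot: [-0.151, 0.983, -0.031, -0.102]
force: [-0.2, -0.3, -1.9]
width: 23.2
```

```bash
python3 -c "
from h import *; lamp([552.5,348,125])"
```

```text
t 65.6 tcp [468.4 -64.7 139.6] lamp rotvec deg [0.2 2.4 1. ] window [546.2 -41.1 130.3] w 23.2 F [-0.2 -0.3 -1.9] q [ 0.61  0.74 -0.95  1.89  0.7   1.13  1.2 ]
world d [  6.3 389.1  -5.3] tool delta [-120.   368.9  -31.4]
```

>>> {"api": "carry_out", "payload": {
  "targets": [-4.5,15,-1.5,0,-4.5,15,-1.5,0,-4.5,15,-1.5,0,-4.5,15,-1.5,0,-4.5,15,-1.5,0,-4.5,15,-1.5,0,-4.5,15,-1.5,0,-4.5,15,-1.5,0,-4.5,15,-1.5,0,-4.5,15,-1.5,0,-4.5,15,-1.5,0,-4.5,15,-1.5,0,-4.5,15,-1.5,0,0,0,0,0]
}}

```text
clock: 67.0
tcp_pos: [451.7, 164.1, 141.9]
ee_rot: [-0.163, 0.98, -0.03, -0.107]
force: [0.1, 0.3, -1.0]
width: 23.6
```

```bash
python3 -c "
from h import *; lamp([552.5,348,125])"
```

```text
t 67.0 tcp [451.7 164.1 141.9] lamp rotvec deg [0.3 3.1 2.4] window [528.8 189.5 131.9] w 23.6 F [ 0.1  0.3 -1. ] q [ 0.17  0.77 -0.96  1.83  0.61  1.14  0.85]
world d [ 23.7 158.5  -6.9] tool delta [-73.  142.2 -12.9]
```

>>> {"api": "carry_out", "payload": {
  "targets": [-6,12,-1,0.005,-6,12,-1,0.005,-6,12,-1,0.005,-6,12,-1,0.005,-6,12,-1,0.005,-6,12,-1,0.005,-6,12,-1,0.005,-6,12,-1,0.005,-6,12,-1,0.005,-6,12,-1,0.005,0,0,0,0]
}}

```text
clock: 68.1
tcp_pos: [472.7, 305.1, 132.7]
ee_rot: [-0.137, 0.984, -0.035, -0.108]
force: [-0.7, 0.2, -0.7]
width: 23.0
```

```bash
python3 -c "
from h import *; lamp([552.5,348,80])"
```

```text
t 68.1 tcp [472.7 305.1 132.7] lamp rotvec deg [-0.5  3.  -0.6] window [551.  326.4 122.4] w 23.0 F [-0.7  0.2 -0.7] q [-0.11  0.87 -0.9   1.6   0.59  1.23  0.69]
world d [  1.5  21.6 -42.4] tool delta [-16.5  22.   38.8]
```

>>> {"api": "carry_out", "payload": {
  "targets": [-4,7,0,0,-4,7,0,0,-3,6,0,-0.005,0,0,0,0]
}}

```text
clock: 68.5
tcp_pos: [478.1, 328.0, 128.9]
ee_rot: [-0.139, 0.984, -0.036, -0.109]
force: [-0.1, 0.3, -0.7]
width: 23.1
```

```bash
python3 -c "
from h import *; lamp([552.5,348,80]);st([473.5,326,65])"
```

```text
t 68.5 tcp [478.1 328.  128.9] lamp rotvec deg [-0.5  3.1 -0.4] window [556.3 349.6 118.5] w 23.1 F [-0.1  0.3 -0.7] q [-0.15  0.89 -0.9   1.55  0.59  1.25  0.68]
world d [ -3.8  -1.6 -38.5] tool delta [-4.6  1.1 38.4]
t 68.5 tcp [478.1 328.  128.9] yaw -164.22 tiltz [-0.204  -0.1001 -0.9738] w 23.1 F [-0.1  0.3 -0.7] q [-0.15  0.89 -0.9   1.55  0.59  1.25  0.68]
tool delta [-9.4  1.9 63.3]
```

>>> {"api": "carry_out", "payload": {
  "targets": [-1.5,0.3,10,0,-1.5,0.3,10,0,-1.5,0.3,10,0,-1.5,0.3,10,0,-1.5,0.3,10,0,-1.5,0.3,10,0,0,0,0,0]
}}

```text
clock: 69.2
tcp_pos: [473.3, 322.9, 61.3]
ee_rot: [-0.138, 0.984, -0.037, -0.11]
force: [0.5, 0.2, -1.0]
width: 23.5
```

```bash
python3 -c "
from h import *; lamp([552.5,348,80]);st([473.5,326,34])"
```

```text
t 69.2 tcp [473.3 322.9  61.3] lamp rotvec deg [-0.8  3.2 -0.5] window [551.5 344.3  50.7] w 23.5 F [ 0.5  0.2 -1. ] q [-0.17  0.97 -0.85  1.61  0.66  1.14  0.64]
world d [ 1.   3.7 29.3] tool delta [  4.7   2.  -29.1]
t 69.2 tcp [473.3 322.9  61.3] yaw -164.36 tiltz [-0.2063 -0.1041 -0.9729] w 23.5 F [ 0.5  0.2 -1. ] q [-0.17  0.97 -0.85  1.61  0.66  1.14  0.64]
tool delta [-7.2  4.1 26.2]
```

>>> {"api": "carry_out", "payload": {
  "targets": [-1.5,3.5,3,-0.008,-1.5,0,5,0,0,0,0,0,0,0,0,0]
}}

```text
clock: 69.6
tcp_pos: [473.8, 327.4, 52.5]
ee_rot: [-0.142, 0.983, -0.036, -0.11]
force: [-0.7, 0.1, -0.5]
width: 22.8
```

```bash
python3 -c "
from h import *; lamp([552.5,348,40]);st([473.5,326,34])"
```

```text
t 69.6 tcp [473.8 327.4  52.5] lamp rotvec deg [-0.6  3.2  0. ] window [551.8 349.5  41.9] w 22.8 F [-0.7  0.1 -0.5] q [-0.17  0.98 -0.84  1.6   0.67  1.13  0.64]
world d [ 0.7 -1.5 -1.9] tool delta [-0.7 -1.6  1.9]
t 69.6 tcp [473.8 327.4  52.5] yaw -163.83 tiltz [-0.2055 -0.1025 -0.9733] w 22.8 F [-0.7  0.1 -0.5] q [-0.17  0.98 -0.84  1.6   0.67  1.13  0.64]
tool delta [-3.5 -0.5 18.2]
```

>>> {"api": "carry_out", "payload": {
  "targets": [-1.2,-0.3,5,0,-1.2,-0.2,5,0,-1,0,4,0,0,0,0,0,0,0,0,0]
}}

```text
clock: 70.1
tcp_pos: [474.7, 326.4, 37.4]
ee_rot: [-0.142, 0.983, -0.036, -0.109]
force: [-0.4, -0.1, -0.3]
width: 22.9
```

```bash
python3 -c "
from h import *; lamp([552.5,348,24]);st([473.5,326,28])"
```

```text
t 70.1 tcp [474.7 326.4  37.4] lamp rotvec deg [-0.6  3.1 -0. ] window [552.7 348.5  26.9] w 22.9 F [-0.4 -0.1 -0.3] q [-0.18  1.   -0.83  1.61  0.68  1.1   0.63]
world d [-0.2 -0.5 -2.9] tool delta [-0.3 -0.3  2.9]
t 70.1 tcp [474.7 326.4  37.4] yaw -163.85 tiltz [-0.2045 -0.102  -0.9735] w 22.9 F [-0.4 -0.1 -0.3] q [-0.18  1.   -0.83  1.61  0.68  1.1   0.63]
tool delta [-0.9  0.3  9.4]
```

Aligned to the slots within about 1 mm. Seating it.

>>> {"api": "carry_out", "payload": {
  "targets": [-0.7,0,3,0,-0.5,0,3,0,-0.4,0,2,0,0,0,1.5,0,0,0,0,0]
}}

```text
clock: 70.6
tcp_pos: [474.9, 326.5, 30.3]
ee_rot: [-0.142, 0.983, -0.036, -0.108]
force: [-0.5, -0.5, -1.1]
width: 23.4
```

```bash
python3 -c "
from h import *; lamp([552.5,348,24]);st([473.5,326,28])
s,_=snapshot('scene');cv2.imwrite('pics/c11.png',cv2.resize(s[120:220,370:520],None,fx=5,fy=5,interpolation=2))"
```

```text
t 70.6 tcp [474.9 326.5  30.3] lamp rotvec deg [-0.6  3.  -0. ] window [552.9 348.5  20. ] w 23.4 F [-0.5 -0.5 -1.1] q [-0.18  1.01 -0.83  1.61  0.69  1.09  0.63]
world d [-0.4 -0.5  4. ] tool delta [ 1.4 -0.5 -3.7]
t 70.6 tcp [474.9 326.5  30.3] yaw -163.88 tiltz [-0.2023 -0.1017 -0.974 ] w 23.4 F [-0.5 -0.5 -1.1] q [-0.18  1.01 -0.83  1.61  0.69  1.09  0.63]
tool delta [0.9 0.  2.6]
```

View pics/c11.png

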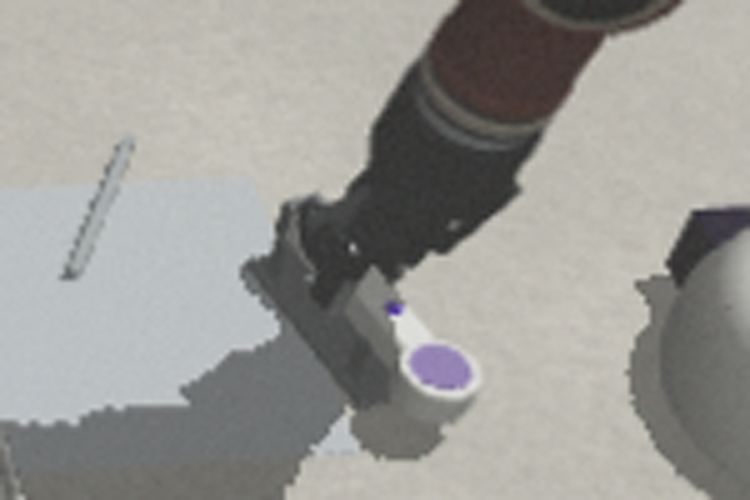

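>>> {"api": "carry_out", "payload": {
  "targets": [0,0,2,0,0,0,1,0,0,0,0,0]
}}

```text
clock: 70.95
tcp_pos: [474.8, 326.6, 29.9]
ee_rot: [-0.141, 0.983, -0.036, -0.107]
force: [-0.3, -0.9, -0.1]
width: 23.5
```

>>> {"api": "carry_out", "payload": {
  "targets": [0,0,0,0,0,0,0,0,0,0,0,0,0,0,0,0,0,0,0,0,0,0,0,0,0,0,0,0,2,0,-10,0,2,0,-10,0,2,0,-10,0,2,0,-10,0,2,0,-10,0,2,0,-10,0,2,0,-10,0,2,0,-10,0,0,0,0,0],
  "gripper": 85
}}

```text
clock: 72.55
tcp_pos: [476.0, 331.9, 119.2]
ee_rot: [-0.142, 0.984, -0.035, -0.106]
force: [-0.8, 0.2, -0.5]
width: 85.2
```

>>> {"api": "carry_out", "payload": {
  "targets": [5,-19,0,0,5,-19,0,0,5,-19,0,0,5,-19,0,0,5,-19,0,0,5,-19,0,0,5,-19,0,0,5,-19,0,0,5,-19,0,0,5,-19,0,0,5,-19,0,0,5,-19,0,0,5,-19,0,0,5,-19,0,0,5,-19,0,0,0,0,0,0]
}}

```text
clock: 74.15
tcp_pos: [484.9, 25.0, 143.3]
ee_rot: [-0.142, 0.983, -0.036, -0.111]
force: [0.3, -0.5, -0.5]
width: 85.0
```

```bash
python3 -c "
from h import *; st()
s,_=snapshot('scene');t,_=snapshot('top');cv2.imwrite('pics/scene_end.png',s)
v,q=dot(s,(456.5,192.3),8,35,132);u,q2=dot(t,(191.3,204.8),8,35,133);print(u,v,q[4],q2[4],tri(u,v))
for c,hu in(((287.6,190),171),((309,190),132),((330.5,190),91),((353,190),10)):
  try:
    u,q=dot(t,c,8,35,hu);print(q[4],onplane('top',[u],54))
  except Exception as e:print(e)"
```

```text
t 74.2 tcp [484.9  25.  143.3] yaw -163.78 tiltz [-0.2087 -0.1031 -0.9725] w 85.0 F [ 0.3 -0.5 -0.5] q [ 0.42  0.76 -0.94  1.82  0.65  1.18  1.06]
[190.39215686 204.28431373] [457.5060241  192.34939759] 83 102 (array([553.56230308, 350.01209302,  47.81291231]), np.float64(2.0885953498885215))
attempt to get argmax of an empty sequence
60 [[600.23692936   4.5941009   54.        ]]
55 [[604.95858463 -60.03701329  54.        ]]
79 [[ 601.08589529 -126.17817061   54.        ]]
```

View pics/scene_end.png

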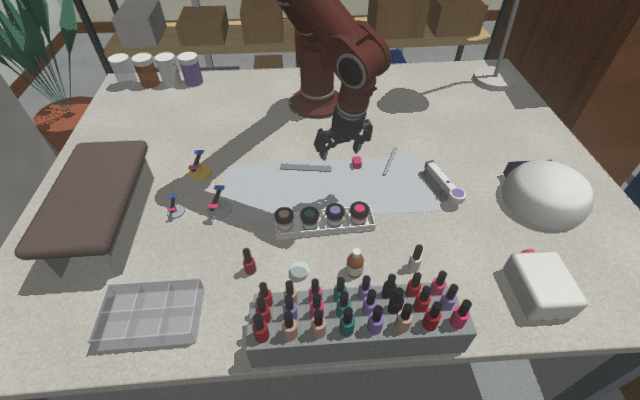

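The lamp is in its cradle again, with its head at (457,192) within about 3 mm of the start. All four pots are in the caddy around (285–360,213), and the bottles stand.

```bash
python3 -c "
from h import *; print(workorder.close_job())"
```

```text
the job is handed in; nothing more can be done
None
```

The job is done and handed in at about 74 s of the 208 s allowed. No verdict was reported.

**Pots:** I pressed all four lids (pink, beige, lilac, teal) fully home, and the fingertips stopped at the closed height each time. For beige, teal and lilac the pictures put the lid tops at 50–51 mm. No orange neck shows on any of the four. Each pot stands upright in its own cell, no more than about 7 mm off the cell centre. Beige was knocked aside during the run; I measured it again and placed it from there.

**Lamp:** I used the larger grey stand and held the window about 3 cm above each nail, level to about 2°:

| Nail | Hold | Window position |
|---|---|---|
| Pink | about 11 s, last 6 s motionless | within about 1 mm at the end; wandered up to 3.5 mm earlier |
| Blue | about 6.5 s, steady | within about 2 mm |

The lamp is back in its cradle with its head about 3 mm from where it started. The polish and remover bottles still stand, and the gripper is clear of everything.

**What went wrong or disagreed:**
- On the first try at teal, one finger pressed on the lid edge at about 38 N. I backed off, and the pot had not moved.
- The gripper drifted to a tilt of about 10°, mostly along the lamp handle. I gripped it that way, so the lamp itself stayed level, and carried it in small steps.
- In the last top view the arm hid the pink pot. I confirmed that one from the scene view only.

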